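# Load a relief plaque on the sloping setter and close the kiln lid

### The job

Load the kiln: pick up the long narrow relief plaque, lay it gently, relief side up, along the narrow sloping spine of the setter inside the kiln, flat on the spine and with its lower end against the little ledge at the bottom, and do not let go until it rests flat there, so that neither end drops. Then push the kiln's heavy lid down until it is fully shut, without slamming it, and leave the other pieces and jars on the bench where they are.

Things in the scene. Friction and masses are not known exactly. Their poses are not given: they have to be found in the camera images.
- plaque_center (a point): Centre (half-way up) of the loose relief plaque of fired brown clay: 120 mm long (x axis) x 60 wide (y) x 16 thick (z up, relief side, swirls 2 mm proud), 0.16 to 0.28 kg. It lies flat on the bench, relief up; its ends are alike. It is the only oblong one of the three clay pieces.
- setter: White ceramic setter fixed on the kiln's inner floor; origin: centre of its underside, x level towards the high end, z up. Its spine is a flat bar 36 mm wide rising along +x, at a slope set differently each time between 0.22 and 0.52 rad and NOT measured: look or feel for it. It is clamped stiff (holds 25 N). Friction holds the plaque wherever it is laid on the slope.
- setter_pivot (a point): Corner where the ledge's face meets the spine's top, on the spine's middle line, 30 mm above the kiln's inner floor; the spine tilts about this point's y axis and rises 112 mm towards +x. Axes stay level whatever the slope. The ledge (9 mm high, square to the spine, 36 wide, 8 thick) is on the -x side. Seated plaque: centre 60 mm up the slope, 8 mm off the surface; it overhangs 12 mm each side.
- kiln: Steel-cased firebrick kiln fixed on the bench, 260 mm (x) x 230 (y), rim 100 mm above the bench; origin at the centre of its underside. Chamber open at the top, 200 mm (x) x 180 (y), inner floor 75 mm below the rim. The lid is hinged along the +y edge.
- lid_hinge (a point): Middle of the kiln lid's hinge axis, on the top outer edge of the kiln's +y wall, 100 mm above the bench; axes as the kiln's: x along the hinge, y out of the kiln, z up.
- lid (a joint): Lid angle, rad: 0 shut, grows as it opens; starts 1.6 to 1.85, leaning a little outward (stop 1.95). A hood 260 mm along the hinge, 230 from hinge to free edge, 55 thick (smooth steel outer face 55 mm over lid_hinge when shut). Bar handle 35 mm out from mid free edge. 0.9 kg; a stiff hinge (1.5 N m) holds it at any angle: about 8 N at 200 mm from the hinge pushes it when upright, less near shut.
- square_tile: Square fired-clay tile, 80 x 80 x 16 mm, loose on the bench (origin at the centre of its underside). Not to be moved.
- medallion: Round fired-clay medallion, 84 mm across, 16 mm thick, loose on the bench (origin at the centre of its underside). Not to be moved.
- jar_a: Glass jar, 76 mm across, 85 mm tall, at the far right (origin at the centre of its underside). Not to be moved.
- jar_b: Glass jar, 68 mm across, 85 mm tall, at the near right (origin at the centre of its underside). Not to be moved.
There are look-alikes about, which are no part of the job. Leave any pink look-alike of the part that bears plaque_center alone.

How it is judged:
On the way, in this order (a step that is already met when the one before it is completed fails the run):
1. the plaque is on the slope with its lower end within 3 mm of the ledge, touching the setter while the fingers still hold it (contact force between plaque and setter above 0.4 N and contact force between the fingers and plaque above 0.5 N and distance between plaque_center and setter_pivot between 0.0592 and 0.0635 m and angle between plaque_center's own z axis and vertical between 0.16 and 0.58 rad), for 0.15 s.
2. the lid is shut with the plaque let go (value of joint lid below 0.04 rad and contact force between the fingers and plaque below 0.05 N), for 0.1 s.
At the end, for the whole second after the job is handed in: The plaque lies still on the setter's spine, relief up, sloping with it (0.16 to 0.58 rad), its lower end within 3 mm of the ledge (centre 59.2 to 63.5 mm from the pivot point), within 9 mm of the spine's middle line and within 0.14 rad of its direction; the lid is shut to within 0.04 rad (value of joint lid below 0.04 rad and contact force between plaque and setter above 0.4 N and distance between plaque_center and setter_pivot between 0.0592 and 0.0635 m and y of plaque_center in the frame of setter_pivot between -0.009 and 0.009 m and x of plaque_center in the frame of setter_pivot above 0.03 m and angle between the y axis of plaque_center and the y axis of setter_pivot, either way round below 0.14 rad and angle between plaque_center's own z axis and vertical between 0.16 and 0.58 rad and linear speed of plaque below 0.01 m/s); the robot touches nothing.
It fails at once if the lid slams: it moves faster than 1 rad/s in the last 0.3 rad before shut (value of joint lid below 0.3 rad and velocity of joint lid below -1 rad/s).
It fails at once if the plaque is driven against the setter with more than 30 N (contact force between plaque and setter above 30 N).
It fails at once if another clay piece or a jar is moved by more than 25 mm (distance of any of square_tile, medallion, jar_a, jar_b from where it was at the start of the episode above 0.025 m).
It fails at once if an end of the plaque drops onto the setter: within 68 mm of the pivot point the plaque turns faster than 1.5 rad/s (distance between plaque_center and setter_pivot below 0.068 m and angular speed of plaque above 1.5 rad/s).
It also fails if it takes over 72 s, if anything falls off the work surface, if the arm or the gripper's body presses on something with over 40 N, if the wrist force passes 120 N, or if a joint passes its speed limit or range.

### The arm

A 6-joint arm with a two-finger parallel gripper is mounted at the origin on the work surface. World frame = base frame: x ahead of the robot, y to its left, z up, the work surface at z = 0. Lengths are in m, angles in rad, forces in N, time in s.
With the tool pointing down it reaches from about 0.35 to 0.925 m from the base axis. Payload 6.4 kg.
Tool frame: the origin (TCP) lies midway between the tips of the shut fingers; the grasp point (between the pads) lies grasp_offset behind it (grasp_offset is the distance from the TCP to the grasp point, in m); z points along the fingers, y is the line along which they close (so a half turn about z gives the same grasp; the last joint's range is limited). The gripper opens to 94 mm and grips with 3 to 60 N. Pads are 16 mm wide; open, the fingers measure 119 mm over their backs; the gripper's body (75 mm by 177 mm) begins 78 mm behind the grasp point.
Start: joints at [-1.425, 0.245, 1.558, -0, 1.339, -0.174], TCP at [0.204, -0.617, 0.205] pointing down, gripper open.
Joint ranges: [-3.13, 3.13], [-1.02, 2.26], [0.13, 2.54], [-0.95, 4.09], [0.21, 2.88], [-2.74, 2.74]. Speed limits (rad/s): [2.57, 2.57, 3.14, 3.14, 3.14, 3.14].

### API

Orientations are given as a rotation vector (axis times angle).
In Python, from plant import get_obs, get_image, camera_info, job_done, spot_in, tip_of, grasp_offset gives the robot as it stands.
- The arm moves only by the tool play_rows, never from a script. Its argument "steps" is a list of rows, each an object of numbers: "gripper": the gripper's target within -1 to 1 (shut at 1, half-way at 0, fully open at -1); "dx", "dy", "dz": the shift along the world's x, y, z scaled (see below); "rx", "ry", "rz": the turn, a rotation vector about the world's x, y, z scaled (see below). A call has 1 to 12 rows; each row is the pose to reach, as a shift and turn from the pose commanded when the call began; what a row does not reach only later rows make up. The controller multiplies each number of a shift by 0.08 m and each number of a turn by 0.5 rad. A row lasts 1/8 s, in which the tool goes at most 62.5 mm and 10.7 degrees, less where a joint would pass 70% of its speed; a pose out of reach is approached as far as the arm can. A call with a number of a shift or a turn outside -1 to 1 is refused whole. A call with a gripper value outside its range is refused whole. The fingers move at their own pace and stop on an object; "newtons" is the grip in N (left out, the last holds). Time passes only in rows, so rows that repeat a pose let the fingers close. It gives the time, the measured TCP pose, the force, the opening and the grip force at its end, in the units of the state.
- get_obs(): the state, without advancing time (a new reading comes with each control period).
- get_image(name): name is "scene" or "top" or "wrist"; returns the picture (384x512x3 uint8, red, green, blue); there is no depth.
- camera_info(name): a dict with "K" (3x3 intrinsics, pixels), "distortion" ([k1, k2, p1, p2, k3] as OpenCV has them; the pictures are not rectified), "rvec" (rotation vector, rad) and "tvec" (3), from world to camera coordinates, as OpenCV has them; the wrist camera has in their place "tool_from_camera" (4x4, takes a point from camera to tool coordinates, whose origin is the TCP and whose axes are the flange's). Camera axes: x right, y down, z forward; pixel columns grow to the right and rows downward; lengths in m; the calibration is good to about 2 mm. A picture is of the moment at which its call begins: read the wrist's pose just before it. camera_info takes no time and is no camera call.
- job_done(): hands the job in; it is judged then, once.
Trained networks look in the newest picture that a camera, given by its name, has taken for a name from the list of things; names that differ only in an ending like _2 or _b are one class to them, and where a whole thing is asked for, a point or a joint stands for the part that bears it (a point fixed in the world has none). Each returns a list of dicts, best first, with "conf" (0 to 1); they miss things now and then, are a little off and sometimes report something else, mostly with a low value. They report only what shows in the picture. A call takes as long as a camera call. They do not tell look-alikes from the thing itself.
- spot_in(camera, thing): "at" ([column, row] in pixels, amid what is visible of it).
- tip_of(camera, thing): "at" ([column, row] in pixels: a listed point, or the origin of a listed thing).
The state is a dict: "time_s": time; "joints": joint angles; "dq": joint speeds; "tau": joint torques, N m; "ee_pos": TCP position; "ee_rot": TCP orientation; "force": force on the tool from outside, world axes, zero at the start; "moment": the same for the moment, N m; "opening": finger opening in m; "grasp_force": force on a finger pad.
Only numpy, scipy, OpenCV 4.12 (cv2) and the standard library are available. Lean on these libraries where they do the work, as an engineer would, in place of code of your own. Each camera call takes 0.05 s, during which the arm holds its last target. There are 200 camera calls.

## Working session

There is one attempt and no reset: what is moved stays moved. The work goes in short steps, Python scripts to look and compute and a tool call to move; the robot and the scene stay as the last step left them, time stands still between calls to the robot, and variables do not carry over. Pictures are saved under pics/ and viewed, at most 10 in all, crops included, and the job is handed in when it is done.

Besides the shell and the picture viewer there is one more tool, called after "Emit:" as name(argument=value, ...), one argument or row to a line, values as JSON. play_rows: Moves the arm, as the interface text tells. Its arguments: {"type":"object","properties":{"steps":{"type":"array","items":{"type":"object","properties":{"gripper":{"type":"number"},"dx":{"type":"number"},"dy":{"type":"number"},"dz":{"type":"number"},"rx":{"type":"number"},"ry":{"type":"number"},"rz":{"type":"number"}}}},"newtons":{"type":"number"}},"required":["steps"]}

```bash
mkdir -p pics
cat > h.py <<'E'
import numpy as np, cv2
from plant import *
from scipy.spatial.transform import Rotation as R
def cam(name,obs=None):
    c=camera_info(name);K=np.array(c["K"]);d=np.array(c["distortion"])
    if name=="wrist":
        o=obs or get_obs();T=np.eye(4);T[:3,:3]=R.from_rotvec(o["ee_rot"]).as_matrix();T[:3,3]=o["ee_pos"]
        W=np.linalg.inv(T@np.array(c["tool_from_camera"]));return K,d,W[:3,:3],W[:3,3]
    return K,d,cv2.Rodrigues(np.array(c["rvec"],float))[0],np.array(c["tvec"],float).ravel()
def ray(C,px):
    K,d,Rm,t=C;p=cv2.undistortPoints(np.array([[px]],float),K,d).ravel()
    return -Rm.T@t, Rm.T@np.array([p[0],p[1],1])
def onz(C,px,z):
    o,v=ray(C,px);return o+v*(z-o[2])/v[2]
def tri(L):
    A=np.zeros((3,3));b=np.zeros(3)
    for C,px in L:
        o,v=ray(C,px);v=v/np.linalg.norm(v);P=np.eye(3)-np.outer(v,v);A+=P;b+=P@o
    x=np.linalg.solve(A,b);return x
def proj(C,X):
    K,d,Rm,t=C;return cv2.projectPoints(np.array(X,float).reshape(-1,1,3),cv2.Rodrigues(Rm)[0],t,K,d)[0].reshape(-1,2)
def save(n,img): cv2.imwrite(f"pics/{n}.png",cv2.cvtColor(img,cv2.COLOR_RGB2BGR))
E
cat > a.py <<'E'
from h import *
np.set_printoptions(precision=4,suppress=True)
ims=[get_image(c) for c in("scene","top")]
save("a",np.hstack(ims)[:, :]); save("scene",ims[0]);save("top",ims[1])
for c in("scene","top"):
    C=cam(c);print(c,ray(C,(256,192)))
    for t in("plaque_center","setter","setter_pivot","kiln","lid_hinge","square_tile","medallion","jar_a"):
        print(t,[(np.round(r["at"],1).tolist(),round(r["conf"],2)) for r in tip_of(c,t)][:3])
print(grasp_offset if not callable(grasp_offset) else grasp_offset(),get_obs())
E
python3 a.py
```

```text
scene (array([ 1.1248, -0.4759,  0.8761]), array([-0.5986,  0.2504, -0.761 ]))
plaque_center [([321.9, 149.4], 0.75), ([197.1, 226.4], 0.71), ([109.1, 271.0], 0.58)]
setter [([356.6, 197.9], 0.73), ([248.8, 199.9], 0.22)]
setter_pivot [([350.0, 175.2], 0.58)]
kiln [([359.5, 198.9], 0.76)]
lid_hinge [([396.8, 162.0], 0.76)]
square_tile [([247.3, 200.9], 0.7)]
medallion [([268.5, 238.5], 0.69)]
jar_a [([225.5, 284.8], 0.84), ([192.2, 176.9], 0.61)]
top (array([ 0.2733, -0.221 ,  1.5748]), array([ 0.1565,  0.0239, -0.9877]))
plaque_center [([180.2, 240.8], 0.79), ([316.4, 196.4], 0.59)]
setter [([178.5, 172.7], 0.95)]
setter_pivot [([183.1, 188.1], 0.6)]
kiln [([179.5, 173.0], 0.65), ([144.5, 173.4], 0.19)]
lid_hinge [([140.2, 174.3], 0.6)]
square_tile [([268.1, 213.0], 0.69), ([178.4, 173.3], 0.33)]
medallion [([266.8, 167.8], 0.88)]
jar_a [([310.3, 145.1], 0.81), ([303.9, 256.8], 0.74), ([314.9, 196.2], 0.19)]
0.0188 {'time_s': 0.9, 'joints': array([-1.4251,  0.2451,  1.5578,  0.    ,  1.3387, -0.1741]), 'dq': array([0.0006, 0.0003, 0.0009, 0.0002, 0.0005, 0.0002]), 'tau': array([ -0.0007, -41.5829, -31.4883,   0.0686,   0.0288,   0.    ]), 'ee_pos': array([ 0.2044, -0.617 ,  0.2055]), 'ee_rot': array([3.1015, 0.5002, 0.    ]), 'force': array([-0.3724,  0.1899,  0.2569]), 'moment': array([-0.0338, -0.0188, -0.0402]), 'grasp_force': 0.0, 'opening': 0.0942020201347984}
```

View pics/scene.png

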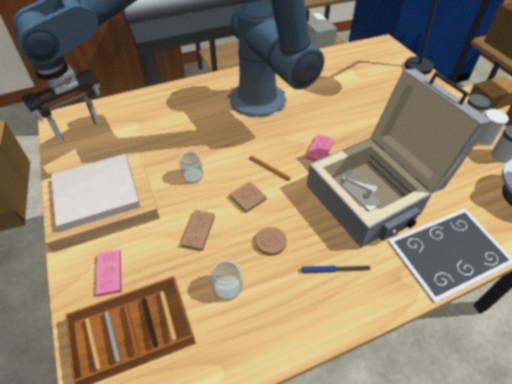

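View pics/top.png

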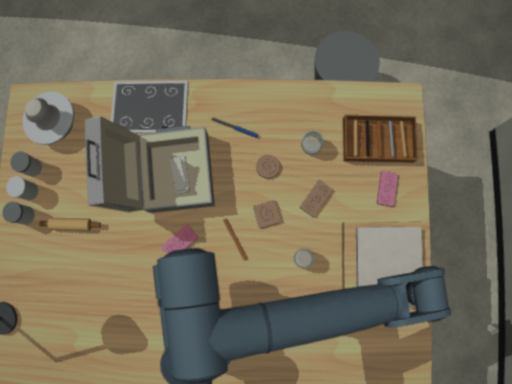

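The scene image shows the brown plaque at about (197,229) and the kiln with the open lid on the right, with the setter at about (357,190). In the top image the plaque is at (317,198) and the setter runs from (183,190) up to (178,155).

```bash
cat > b.py <<'E'
from h import *
np.set_printoptions(precision=4,suppress=True)
S=cam("scene");T=cam("top")
for n,a,b in[("plaque",(197.1,229),(316.9,197.5)),("pivot",(350,175.2),(183.1,188.1)),("hinge",(396.8,162),(140.2,174.3)),("setter",(356.6,197.9),(178.5,172.7)),("kiln",(359.5,198.9),(179.5,173)),("tile",(247.3,200.9),(268.1,213)),("med",(268.5,238.5),(266.8,167.8)),("jar a?",(225.5,284.8),(310.3,145.1))]:
    print(n,tri([(S,a),(T,b)]))
im=cv2.imread("pics/top.png");c=im[175:220,298:338];hsv=cv2.cvtColor(im,cv2.COLOR_BGR2HSV);print(hsv[197,317],hsv[197,340],hsv[165,290])
for n,px in[("rim corners",[(136,131),(207,128),(214,205),(146,210)])]:
    for p in px: print(n,onz(T,p,0.1))
big=np.hstack([cv2.resize(im[110:250,70:350],None,fx=2.8,fy=2.8,interpolation=3)])
cv2.imwrite("pics/b.png",big)
E
python3 b.py
```

```text
plaque [ 0.5043 -0.3944  0.0106]
pivot [0.5272 0.0693 0.0578]
hinge [0.5641 0.2062 0.0952]
setter [0.5832 0.0845 0.0099]
kiln [0.5858 0.087  0.006 ]
tile [ 0.4507 -0.2243 -0.0083]
med [ 0.608  -0.2214  0.0067]
jar a? [ 0.6926 -0.376   0.007 ]
[ 14  81 116] [ 23  88 162] [ 17 105 162]
rim corners [0.7139 0.2289 0.1   ]
rim corners [ 0.7245 -0.0161  0.1   ]
rim corners [ 0.4624 -0.0481  0.1   ]
rim corners [0.4428 0.1781 0.1   ]
```

View pics/b.png

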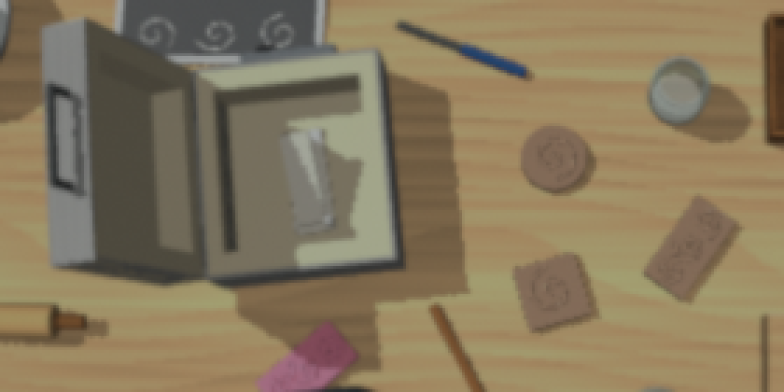

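The plaque's long axis points at about -36° and the kiln's yaw is about 8.5°. I'll move above the plaque for a close look.

Emit:
play_rows(
  steps=[
    {"dx":0.5,"dy":0.35,"rz":-0.33},
    {"dx":1,"dy":0.7,"rz":-0.66},
    {"dx":1,"dy":0.7,"rz":-1},
  ],
)

```text
invalid input
```

Emit:
play_rows(
  steps=[
    {"dx":0.5,"dy":0.35,"rz":-0.33},
    {"dx":1,"dy":0.7,"rz":-0.66},
    {"dx":1,"dy":0.7,"rz":-0.9},
  ],
)

```text
invalid input
```

Emit:
play_rows(
  steps=[
    {"dx":0.5,"dy":0.35},
    {"dx":1,"dy":0.7},
    {"dx":1,"dy":0.7},
    {"dx":1,"dy":0.7},
  ],
)

```text
invalid input
```

```bash
cat > c.py <<'E'
from h import *
np.set_printoptions(precision=4,suppress=True)
o=get_obs();im=get_image("wrist");save("w1",im);print(o["ee_pos"],R.from_rotvec(o["ee_rot"]).as_matrix(),o["time_s"])
print(camera_info("wrist"));C=cam("wrist",o)
print(proj(C,[.5043,-.3944,.016]))
for t in("plaque_center",): print(tip_of("wrist",t))
E
python3 c.py
```

```text
[ 0.2044 -0.617   0.2055] [[ 0.9493  0.3144  0.    ]
 [ 0.3144 -0.9493 -0.    ]
 [-0.      0.     -1.    ]] 0.9
{'K': array([[336.5487,   0.    , 256.2196],
       [  0.    , 336.5487, 195.9938],
       [  0.    ,   0.    ,   1.    ]]), 'distortion': array([-0.0871,  0.    ,  0.    ,  0.    ,  0.    ]), 'tool_from_camera': array([[-0.0005, -0.9596, -0.2815,  0.0823],
       [ 1.    , -0.0003, -0.0007,  0.0017],
       [ 0.0006, -0.2815,  0.9596, -0.1785],
       [ 0.    ,  0.    ,  0.    ,  1.    ]])}
[[ 136.0501 -173.7436]]
[]
```

View pics/w1.png

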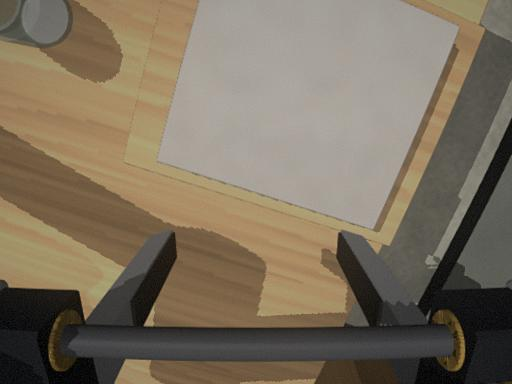

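The wrist view shows only the white slab, because the moves were refused and the arm hasn't moved. I'll try again with every field given in each row.

Emit:
play_rows(
  newtons=25,
  steps=[
    {"dx":0.5,"dy":0.35,"dz":0,"rx":0,"ry":0,"rz":-0.33,"gripper":-1},
    {"dx":1,"dy":0.7,"dz":0,"rx":0,"ry":0,"rz":-0.66,"gripper":-1},
    {"dx":1,"dy":0.7,"dz":0,"rx":0,"ry":0,"rz":-1,"gripper":-1},
  ],
)

```text
time_s: 1.38
ee_pos: [0.2868, -0.5592, 0.2055]
ee_rot: [-3.128, 0.285, -0.0]
force: [-0.6, -0.7, -0.6]
opening: 0.0939
grasp_force: 0.0
```

Emit:
play_rows(
  steps=[
    {"dx":0.5,"dy":0.5,"dz":0,"rx":0,"ry":0,"rz":-0.3,"gripper":-1},
    {"dx":1,"dy":1,"dz":0,"rx":0,"ry":0,"rz":-0.6,"gripper":-1},
    {"dx":1,"dy":1,"dz":0,"rx":0,"ry":0,"rz":-0.9,"gripper":-1},
  ],
)

```text
time_s: 1.75
ee_pos: [0.3667, -0.4785, 0.2055]
ee_rot: [-2.986, 0.974, -0.0]
force: [-0.2, -0.8, -1.1]
opening: 0.0943
grasp_force: 0.0
```

Emit:
play_rows(
  steps=[
    {"dx":0.5,"dy":0.6,"dz":0,"rx":0,"ry":0,"rz":0,"gripper":-1},
    {"dx":1,"dy":1,"dz":0,"rx":0,"ry":0,"rz":0,"gripper":-1},
    {"dx":1,"dy":1,"dz":0,"rx":0,"ry":0,"rz":0,"gripper":-1},
    {"dx":1,"dy":1,"dz":0,"rx":0,"ry":0,"rz":0,"gripper":-1},
  ],
)

```text
time_s: 2.25
ee_pos: [0.4441, -0.4013, 0.2055]
ee_rot: [2.987, -0.973, -0.0]
force: [0.9, -0.6, 0.4]
opening: 0.0944
grasp_force: 0.0
```

```bash
sed -i '/print(camera_info/s/print(camera_info("wrist"));//' c.py; python3 c.py
```

```text
[ 0.4441 -0.4013  0.2055] [[ 0.808  -0.5892 -0.0003]
 [-0.5892 -0.808  -0.0003]
 [-0.0001  0.0004 -1.    ]] 2.25
[[217.6108 134.9961]]
[{'at': [213.4, 137.7], 'conf': 0.56}]
```

View pics/w1.png

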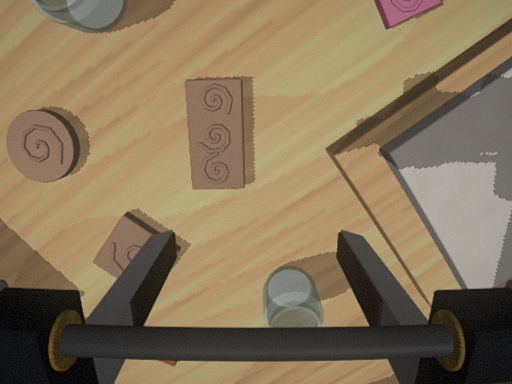

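The plaque's top face shows at (186,79), (242,77), (244,187) and (192,188), with the fingers clear of everything. I'll compute its pose.

```bash
cat > d.py <<'E'
from h import *
np.set_printoptions(precision=4,suppress=True)
o=get_obs();C=cam("wrist",o);T=cam("top");S=cam("scene")
P=np.array([onz(C,p,.016) for p in[(186,79),(242,77),(244,187),(192,188)]]);print(P,P.mean(0))
a=(P[0]+P[1]-P[2]-P[3])/2;b=(P[1]+P[2]-P[0]-P[3])/2
print("len",np.linalg.norm(a),np.linalg.norm(b),"ang",np.degrees(np.arctan2(a[1],a[0])),np.degrees(np.arctan2(b[1],b[0])))
print("tri",tri([(C,(215,134)),(T,(316.9,197.3))]),tri([(C,(215,134)),(S,(197.1,229))]))
print("tile",onz(C,(128,212),.016),"jar top",onz(C,(292,284),.085))
E
python3 d.py
```

```text
[[ 0.5699 -0.4042  0.016 ]
 [ 0.5364 -0.4526  0.016 ]
 [ 0.44   -0.3832  0.016 ]
 [ 0.474  -0.3349  0.016 ]] [ 0.5051 -0.3937  0.016 ]
len 0.11854419691873987 0.05893701792932242 ang -35.80736053469903 -124.90166771198835
tri [ 0.5051 -0.3943  0.0164] [ 0.5063 -0.3932  0.013 ]
tile [ 0.4963 -0.2554  0.016 ] jar top [ 0.3435 -0.3745  0.085 ]
```

Emit:
play_rows(
  steps=[
    {"dx":0.76,"dy":0.09,"dz":-0.3,"rx":0,"ry":0,"rz":0,"gripper":-1},
    {"dx":0.76,"dy":0.09,"dz":-1,"rx":0,"ry":0,"rz":0,"gripper":-1},
    {"dx":0.76,"dy":0.09,"dz":-1,"rx":0,"ry":0,"rz":0,"gripper":-1},
  ],
)

```text
time_s: 2.72
ee_pos: [0.5021, -0.3918, 0.1201]
ee_rot: [-2.981, 0.973, 0.015]
force: [-0.2, -0.0, 0.0]
opening: 0.0938
grasp_force: 0.0
```

Emit:
play_rows(
  steps=[
    {"dx":0,"dy":0,"dz":-0.6,"rx":0,"ry":0,"rz":0,"gripper":-1},
    {"dx":0,"dy":0,"dz":-1,"rx":0,"ry":0,"rz":0,"gripper":-1},
    {"dx":0,"dy":0,"dz":-1,"rx":0,"ry":0,"rz":0,"gripper":-1},
  ],
)

```text
time_s: 3.1
ee_pos: [0.5036, -0.394, 0.045]
ee_rot: [-2.985, 0.976, 0.004]
force: [-0.0, 0.5, 0.4]
opening: 0.0938
grasp_force: 0.0
```

```bash
cat > e.py <<'E'
from h import *
np.set_printoptions(precision=4,suppress=True)
o=get_obs();im=get_image("wrist");save("w2",im);C=cam("wrist",o);print(o["ee_pos"],o["force"])
print(proj(C,[.5052,-.3938,.016]),tip_of("wrist","plaque_center"))
E
python3 e.py
```

```text
[ 0.5036 -0.394   0.045 ] [-0.0422  0.4526  0.3799]
[[253.4079 227.0536]] [{'at': [250.2, 225.6], 'conf': 0.66}]
```

Emit:
play_rows(
  newtons=25,
  steps=[
    {"dx":0.0,"dy":0,"dz":-0.3,"rx":0,"ry":0,"rz":0,"gripper":-1},
    {"dx":0,"dy":0,"dz":-0.52,"rx":0,"ry":0,"rz":0,"gripper":-1},
    {"dx":0,"dy":0,"dz":-0.52,"rx":0,"ry":0,"rz":0,"gripper":-1},
    {"dx":0,"dy":0,"dz":-0.52,"rx":0,"ry":0,"rz":0,"gripper":1},
    {"dx":0,"dy":0,"dz":-0.52,"rx":0,"ry":0,"rz":0,"gripper":1},
    {"dx":0,"dy":0,"dz":-0.52,"rx":0,"ry":0,"rz":0,"gripper":1},
    {"dx":0,"dy":0,"dz":-0.52,"rx":0,"ry":0,"rz":0,"gripper":1},
    {"dx":0,"dy":0,"dz":-0.52,"rx":0,"ry":0,"rz":0,"gripper":1},
  ],
)

```text
time_s: 4.2
ee_pos: [0.5056, -0.3938, 0.0044]
ee_rot: [-2.987, 0.974, -0.001]
force: [0.7, 1.1, 4.0]
opening: 0.0596
grasp_force: 25.0
```

Emit:
play_rows(
  steps=[
    {"dx":0,"dy":0,"dz":0.3,"rx":0,"ry":0,"rz":0,"gripper":1},
    {"dx":0,"dy":0,"dz":0.7,"rx":0,"ry":0,"rz":0,"gripper":1},
    {"dx":0,"dy":0,"dz":1,"rx":0,"ry":0,"rz":0,"gripper":1},
  ],
)

```text
time_s: 4.58
ee_pos: [0.5048, -0.3939, 0.0844]
ee_rot: [2.987, -0.973, -0.001]
force: [-0.1, 0.4, -1.1]
opening: 0.0596
grasp_force: 25.0
```

Emit:
play_rows(
  steps=[
    {"dx":0,"dy":0.3,"dz":0.3,"rx":0,"ry":0,"rz":0.2,"gripper":1},
    {"dx":0,"dy":0.6,"dz":0.6,"rx":0,"ry":0,"rz":0.45,"gripper":1},
    {"dx":0,"dy":1,"dz":1,"rx":0,"ry":0,"rz":0.7,"gripper":1},
    {"dx":0,"dy":1,"dz":1,"rx":0,"ry":0,"rz":0.8,"gripper":1},
  ],
)

```text
time_s: 5.08
ee_pos: [0.5061, -0.3131, 0.1663]
ee_rot: [3.119, -0.354, 0.005]
force: [0.1, -1.0, -2.0]
opening: 0.0596
grasp_force: 25.0
```

Emit:
play_rows(
  steps=[
    {"dx":-0.1,"dy":0.5,"dz":0.5,"rx":0,"ry":0,"rz":0.3,"gripper":1},
    {"dx":-0.2,"dy":1,"dz":1,"rx":0,"ry":0,"rz":0.55,"gripper":1},
    {"dx":-0.2,"dy":1,"dz":1,"rx":0,"ry":0,"rz":0.75,"gripper":1},
  ],
)

```text
time_s: 5.45
ee_pos: [0.4901, -0.2328, 0.2474]
ee_rot: [3.128, 0.236, 0.007]
force: [0.6, 0.1, -2.0]
opening: 0.0598
grasp_force: 25.0
```

Emit:
play_rows(
  steps=[
    {"dx":-0.1,"dy":0.5,"dz":0.2,"rx":0,"ry":0,"rz":0,"gripper":1},
    {"dx":-0.2,"dy":1,"dz":0.4,"rx":0,"ry":0,"rz":0,"gripper":1},
  ],
)

```text
time_s: 5.7
ee_pos: [0.4722, -0.1529, 0.2752]
ee_rot: [-3.133, -0.226, 0.003]
force: [0.5, -0.3, -2.3]
opening: 0.0594
grasp_force: 25.0
```

Emit:
play_rows(
  steps=[
    {"dx":0,"dy":0.5,"dz":0,"rx":0,"ry":0,"rz":0,"gripper":1},
    {"dx":0,"dy":1,"dz":0,"rx":0,"ry":0,"rz":0,"gripper":1},
  ],
)

```text
time_s: 5.95
ee_pos: [0.4725, -0.0728, 0.2754]
ee_rot: [3.133, 0.226, -0.001]
force: [-0.4, 0.1, -1.7]
opening: 0.0595
grasp_force: 25.0
```

Emit:
play_rows(
  steps=[
    {"dx":0,"dy":0.5,"dz":0,"rx":0,"ry":0,"rz":0,"gripper":1},
    {"dx":0,"dy":1,"dz":0,"rx":0,"ry":0,"rz":0,"gripper":1},
    {"dx":0,"dy":1,"dz":0,"rx":0,"ry":0,"rz":0,"gripper":1},
    {"dx":0,"dy":1,"dz":0,"rx":0,"ry":0,"rz":0,"gripper":1},
  ],
)

```text
time_s: 6.45
ee_pos: [0.4729, 0.0057, 0.2754]
ee_rot: [3.133, 0.227, -0.001]
force: [-0.7, 0.8, -2.6]
opening: 0.0596
grasp_force: 25.0
```

```bash
cat > f.py <<'E'
from h import *
import pickle,sys
np.set_printoptions(precision=4,suppress=True)
n=sys.argv[1]
o=get_obs();im=get_image("wrist");save(n,im);C=cam("wrist",o);print(o["ee_pos"],o["force"],R.from_rotvec(o["ee_rot"]).as_matrix()[:,0])
pickle.dump(C,open(n+".pkl","wb"))
for t in("plaque_center","setter","setter_pivot","lid_hinge","kiln"): print(t,[(np.round(r["at"],1).tolist(),round(r["conf"],2)) for r in tip_of("wrist",t)][:3])
print(proj(C,[.5272,.0693,.055]))
E
python3 f.py w3
```

```text
[0.4729 0.0057 0.2754] [-0.7194  0.7739 -2.5556] [ 0.9895  0.1443 -0.001 ]
plaque_center [([255.7, 253.0], 0.92), ([192.9, 238.0], 0.61)]
setter [([207.9, 68.7], 0.94)]
setter_pivot [([207.9, 118.0], 0.82)]
lid_hinge [([73.8, 53.6], 0.98)]
kiln []
[[207.5185 115.3963]]
```

View pics/w3.png

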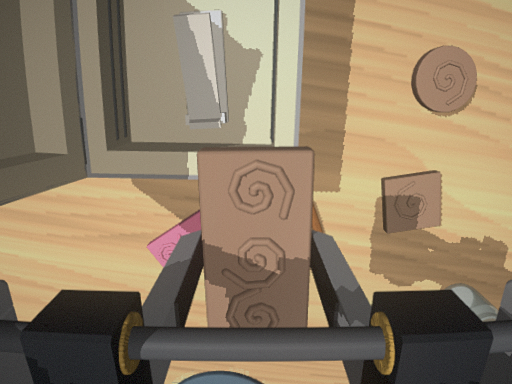

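The wrist view shows the plaque held straight, the setter spine from (193,15) down to the ledge near (206,123), and the lid on the left. Next are two closer views from either side for stereo.

Emit:
play_rows(
  steps=[
    {"dx":0.1,"dy":0,"dz":-0.6,"rx":0,"ry":0,"rz":0,"gripper":1},
    {"dx":0.1,"dy":0,"dz":-1,"rx":0,"ry":0,"rz":0,"gripper":1},
    {"dx":0.1,"dy":0,"dz":-1,"rx":0,"ry":0,"rz":0,"gripper":1},
  ],
)

```text
time_s: 7.12
ee_pos: [0.4793, 0.0062, 0.1932]
ee_rot: [-3.132, -0.226, 0.009]
force: [0.9, -0.0, -1.8]
opening: 0.0597
grasp_force: 25.0
```

Emit:
play_rows(
  steps=[
    {"dx":0,"dy":0,"dz":-0.35,"rx":0,"ry":0,"rz":0,"gripper":1},
    {"dx":0,"dy":0,"dz":-0.35,"rx":0,"ry":0,"rz":0,"gripper":1},
    {"dx":0,"dy":0,"dz":-0.35,"rx":0,"ry":0,"rz":0,"gripper":1},
  ],
)

```text
time_s: 7.5
ee_pos: [0.4823, 0.0058, 0.1698]
ee_rot: [3.133, 0.227, 0.004]
force: [0.1, 0.6, -1.5]
opening: 0.0598
grasp_force: 25.0
```

```bash
python3 f.py w4
```

```text
[0.4823 0.0058 0.1698] [ 0.1371  0.5902 -1.521 ] [0.9895 0.1442 0.0026]
plaque_center [([257.4, 253.9], 0.59)]
setter [([190.3, 137.4], 0.58), ([189.1, 70.3], 0.55), ([491.9, 84.0], 0.37)]
setter_pivot [([187.7, 137.3], 0.7)]
lid_hinge [([4.6, 51.2], 0.87)]
kiln []
[[189.4413 133.0705]]
```

Emit:
play_rows(
  steps=[
    {"dx":0,"dy":0.5,"dz":0,"rx":0,"ry":0,"rz":0,"gripper":1},
    {"dx":0,"dy":1,"dz":0,"rx":0,"ry":0,"rz":0,"gripper":1},
    {"dx":0,"dy":1,"dz":0,"rx":0,"ry":0,"rz":0,"gripper":1},
    {"dx":0,"dy":1,"dz":0,"rx":0,"ry":0,"rz":0,"gripper":1},
  ],
)

```text
time_s: 8.3
ee_pos: [0.4812, 0.0859, 0.168]
ee_rot: [3.133, 0.228, 0.0]
force: [-0.5, -0.3, -2.3]
opening: 0.0599
grasp_force: 25.0
```

```bash
python3 f.py w5
python3 - <<'E'
import cv2,numpy as np
a,b=[cv2.imread(f"pics/w{i}.png") for i in(4,5)]
print(a.shape)
cv2.imwrite("pics/ab.png",np.hstack([cv2.resize(a[0:190,100:300],(400*1,380),interpolation=3),cv2.resize(b[0:190,180:380],(400,380),interpolation=3)]))
E
```

```text
[0.4812 0.0859 0.168 ] [-0.5304 -0.2994 -2.3072] [0.9895 0.1446 0.0001]
plaque_center [([255.1, 252.3], 0.67)]
setter [([273.9, 80.1], 0.74)]
setter_pivot [([278.7, 150.7], 0.63)]
lid_hinge [([106.5, 58.4], 0.63)]
kiln []
[[281.0855 144.9775]]
(384, 512, 3)
```

View pics/ab.png

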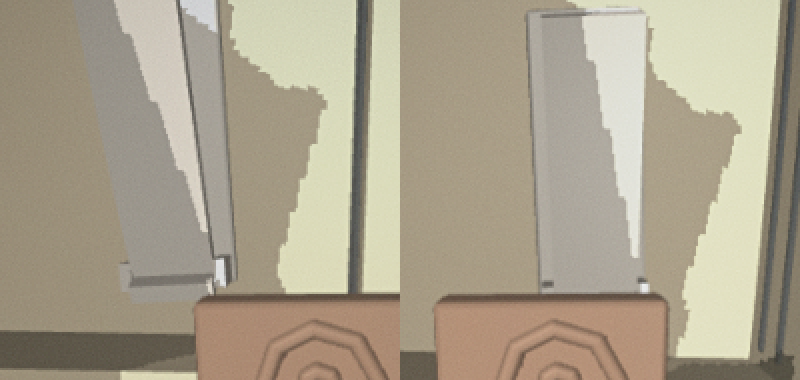

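The left crop shows the spine edges running (75,0)→(133,265) and (177,0)→(213,260). The right crop shows the spine's top end between (541,15) and (645,12) and its bottom near y≈285, where the ledge is. Now I'll fit the pose.

```bash
cat > g.py <<'E'
from h import *
import pickle
from scipy.optimize import least_squares
np.set_printoptions(precision=4,suppress=True)
A,B,W=[pickle.load(open(f"w{i}.pkl","rb")) for i in(4,5,3)];S=cam("scene");T=cam("top")
a=lambda x,y:(100+x/2,y/2); b=lambda x,y:(180+(x-400)/2,y/2)
edges=[(A,+1,[a(75,0),a(104,132),a(130,250)]),(A,-1,[a(177,0),a(195,130),a(211,245)]),(B,+1,[b(541,20),b(543,150),b(545,270)]),(B,-1,[b(645,20),b(642,150),b(638,270)])]
corn=[(B,+1,b(541,15)),(B,-1,b(645,12))]
piv=[(W,(207.9,118),2),(A,(187.7,137.3),1.5),(B,(278.7,150.7),2),(S,(350,175.2),2.5),(T,(183.1,188.1),2.5)]
def pt(q,s,w,h=0):
    x=np.array([np.cos(q[3]),np.sin(q[3]),0]);y=np.array([-x[1],x[0],0]);z=np.array([0,0,1])
    c,si=np.cos(q[4]),np.sin(q[4]);return q[:3]+s*(c*x+si*z)+w*y+h*(-si*x+c*z)
def res(q,pri=1):
    r=[]
    for C,sg,L in edges:
        p0,p1=proj(C,[pt(q,.0,sg*.018),pt(q,.112,sg*.018)]);n=np.array([-(p1-p0)[1],(p1-p0)[0]]);n/=np.linalg.norm(n)
        r+=[n@(np.array(l)-p0) for l in L]
    for C,sg,l in corn: r+=list((proj(C,[pt(q,.112,sg*.018)])[0]-l))
    for C,l,s in piv: r+=list((proj(C,[q[:3]])[0]-l)/s)
    if pri: r.append((q[2]-.055)/.0015)
    return np.array(r)
for pri in(0,1):
    f=least_squares(res,[.527,.069,.055,.15,.37],args=(pri,),loss="soft_l1",x_scale=[.01,.01,.01,.1,.1])
    sd=np.sqrt(np.diag(np.linalg.inv(f.jac.T@f.jac)));print(f.x,sd,f.cost);print(np.round(res(f.x,pri),1))
for p in(tri([(c,l) for c,l,_ in piv]),): print("piv tri",p)
# lid hinge
print("hinge",tri([(W,(73.8,53.6)),(B,(106.5,58.4)),(S,(396.8,162)),(T,(140.2,174.3))]))
# plaque in tool frame via far-edge corners w3
q=f.x;print("corner chk B",proj(B,[pt(q,0,.018),pt(q,0,-.018),pt(q,0,.018,.009),pt(q,0,-.018,.009)])*2-np.array([360-400,0]))
np.save("q.npy",q)
o=get_obs();E=R.from_rotvec(o["ee_rot"]).as_matrix()
K,d,Rm,t=W
W0=np.array([.4729,.0057,.2754]);
for p in[(198,152),(313,149),(255.7,253)]:
    X=onz(W,p,.2754+(-.004+.016));print("plaque tool",E.T@(X-W0))
E
python3 g.py
```

```text
[0.5235 0.0713 0.0539 0.1933 0.3656] [0.0007 0.0006 0.0019 0.006  0.0241] 7.360486045591507
[-0.1  0.5  1.  -0.2 -0.2 -0.1  0.1 -2.2 -4.2  0.1  0.4  0.  -0.2  0.7
 -0.  -0.2 -1.2  0.1 -0.5 -0.3 -0.3 -1.  -0.9  0.  -0.7  0.2]
[0.5234 0.0712 0.0546 0.1937 0.3596] [0.0006 0.0005 0.0012 0.006  0.0198] 7.46129422085429
[-0.1  0.5  1.2 -0.2 -0.2 -0.1  0.1 -2.2 -4.2  0.1  0.3 -0.1 -0.2  0.6
 -0.  -0.3 -1.2  0.2 -0.5 -0.1 -0.3 -0.9 -0.9 -0.1 -0.7  0.2 -0.3]
piv tri [0.5248 0.0697 0.057 ]
hinge [0.5704 0.2041 0.1005]
corner chk B [[554.9426 299.8523]
 [637.5614 295.9447]
 [555.371  310.2361]
 [640.1001 306.2329]]
plaque tool [ 0.0566 -0.0276 -0.012 ]
plaque tool [ 0.0581  0.0297 -0.012 ]
plaque tool [ 0.0014  0.0012 -0.012 ]
```

Run:
```python
import cv2,numpy as np
a,b=[cv2.imread(f"pics/w{i}.png") for i in(4,5)]
cl=cv2.createCLAHE(4,(4,4))
f=lambda im,x:cv2.resize(cl.apply(cv2.cvtColor(im,6))[0:150,x:x+100],(400,600),interpolation=cv2.INTER_CUBIC)
cv2.imwrite("pics/ab2.png",np.hstack([f(a,125),f(b,230)]))
```

```text
(no output)
```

View pics/ab2.png

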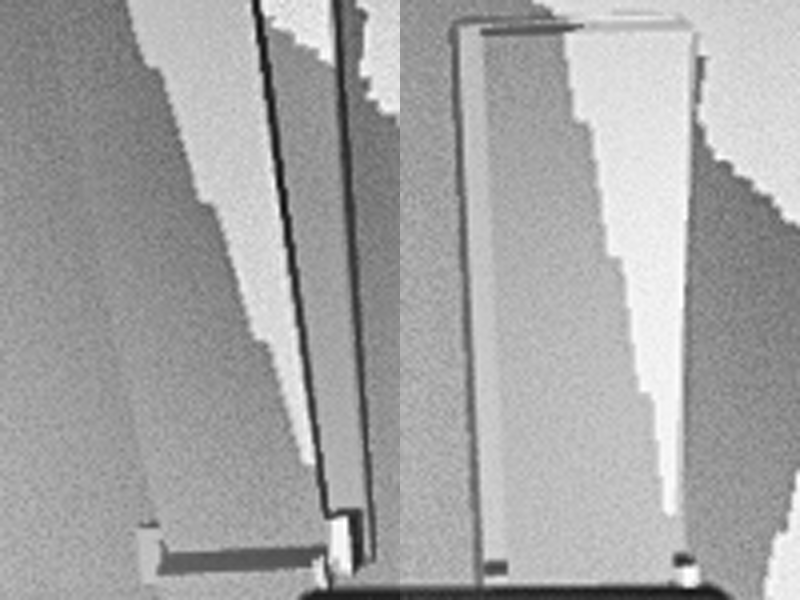

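The enlarged crops show the spine's true top face. In the right view its edges run 484→502 and 693→685; in the left view the right edge runs (258,0)→(325,515). I'll refit using these clearer edges.

```bash
python3 - <<'E'
s=open("g.py").read().split("\n")
for i,l in enumerate(s):
    if l.startswith("a=lambda"): s[i]="a=lambda x,y:(125+x/4,y/4); b=lambda x,y:(230+(x-400)/4,y/4)"
    if l.startswith("edges="): s[i]="edges=[(A,-1,[a(258,0),a(291,257),a(325,515)]),(B,+1,[b(484,40),b(493,300),b(501,540)]),(B,-1,[b(693,40),b(689,300),b(685,540)])]"
    if l.startswith("corn="): s[i]="corn=[(B,+1,b(483,28)),(B,-1,b(693,22))]"
    if l.startswith("q=f.x"): s[i]="q=f.x"
open("g2.py","w").write("\n".join(s))
E
python3 g2.py
```

```text
[0.5231 0.0707 0.0571 0.1937 0.3465] [0.0007 0.0007 0.0022 0.0072 0.0301] 4.313239239413102
[ 0.4 -0.  -0.3 -0.1 -1.  -2.   0.   0.7  1.2  0.2  0.4  0.1 -0.5 -1.1
  0.4 -0.5  0.3  0.1 -0.5 -0.9 -0.3 -0.7  0.2]
[0.5234 0.0709 0.0557 0.1923 0.3563] [0.0006 0.0006 0.0014 0.0072 0.0267] 4.616249739581115
[ 0.3 -0.1 -0.4 -0.1 -1.  -1.9  0.1  0.9  1.6  0.2  0.5  0.1 -0.3 -1.1
  0.3 -0.5 -0.  -0.1 -0.8 -0.9 -0.1 -0.7  0.2  0.5]
piv tri [0.5248 0.0697 0.057 ]
hinge [0.5704 0.2041 0.1005]
plaque tool [ 0.0566 -0.0276 -0.012 ]
plaque tool [ 0.0581  0.0297 -0.012 ]
plaque tool [ 0.0014  0.0012 -0.012 ]
```

```bash
cat > t.py <<'E'
from h import *
np.set_printoptions(precision=4,suppress=True)
q=np.load("q.npy");o=get_obs();p=o["ee_pos"];E=R.from_rotvec(o["ee_rot"])
ex=np.array([np.cos(q[3]),np.sin(q[3]),0]);ey=np.array([-ex[1],ex[0],0]);c,s=np.cos(q[4]),np.sin(q[4]);u=np.array([*(c*ex)[:2],s]);n=np.cross(u,ey)
D=R.from_matrix(np.column_stack([u,-ey,-n]));rv=(D*E.inv()).as_rotvec()
print("u",u,"n",n,"rot",rv,rv/.5,"F",o["force"],"t",o["time_s"])
rel=p-q[:3];print("now s,y,h",rel@u,rel@ey,rel@n)
for S,h in[(.067,.05),(.067,.02),(.067,.009),(.067,.004),(.061,.004)]:
    X=q[:3]+S*u+h*n;print(S,h,X,(X-p)/.08)
E
python3 t.py
```

```text
u [0.9199 0.1791 0.3488] n [-0.3424 -0.0667  0.9372] rot [ 0.0596 -0.3513  0.0481] [ 0.1192 -0.7026  0.0962] F [-0.0597 -0.6319 -1.939 ] t 8.6
now s,y,h 0.0029531651647604906 0.022399225782061674 0.11857862634720873
0.067 0.05 [0.5679 0.0796 0.1259] [ 1.0835 -0.0742 -0.5241]
0.067 0.02 [0.5782 0.0816 0.0978] [ 1.2119 -0.0492 -0.8756]
0.067 0.009 [0.582  0.0823 0.0875] [ 1.259  -0.0401 -1.0044]
0.067 0.004 [0.5837 0.0827 0.0828] [ 1.2804 -0.0359 -1.063 ]
0.061 0.004 [0.5782 0.0816 0.0807] [ 1.2114 -0.0493 -1.0892]
```

Emit:
play_rows(
  steps=[
    {"dx":0.4,"dy":-0.03,"dz":0,"rx":0.04,"ry":-0.25,"rz":0.03,"gripper":1},
    {"dx":0.8,"dy":-0.06,"dz":0,"rx":0.08,"ry":-0.5,"rz":0.06,"gripper":1},
    {"dx":1,"dy":-0.07,"dz":-0.15,"rx":0.12,"ry":-0.7,"rz":0.1,"gripper":1},
    {"dx":1,"dy":-0.07,"dz":-0.3,"rx":0.12,"ry":-0.7,"rz":0.1,"gripper":1},
    {"dx":1,"dy":-0.07,"dz":-0.3,"rx":0.12,"ry":-0.7,"rz":0.1,"gripper":1},
  ],
)

```text
time_s: 9.22
ee_pos: [0.56, 0.0805, 0.1424]
ee_rot: [-3.045, -0.297, -0.54]
force: [0.4, 0.3, -2.6]
opening: 0.0597
grasp_force: 25.0
```

```bash
python3 t.py
```

```text
u [0.9199 0.1791 0.3488] n [-0.3424 -0.0667  0.9372] rot [ 0.0002 -0.0055 -0.0025] [ 0.0004 -0.011  -0.005 ] F [ 0.3917  0.2949 -2.6123] t 9.225
now s,y,h 0.0655950317589001 0.002384820752010095 0.06806721920259806
0.067 0.05 [0.5679 0.0796 0.1259] [ 0.0992 -0.0111 -0.2055]
0.067 0.02 [0.5782 0.0816 0.0978] [ 0.2276  0.014  -0.557 ]
0.067 0.009 [0.582  0.0823 0.0875] [ 0.2747  0.0231 -0.6858]
0.067 0.004 [0.5837 0.0827 0.0828] [ 0.2961  0.0273 -0.7444]
0.061 0.004 [0.5782 0.0816 0.0807] [ 0.2271  0.0139 -0.7706]
```

Emit:
play_rows(
  steps=[
    {"dx":0.1,"dy":0,"dz":-0.25,"rx":0,"ry":0,"rz":0,"gripper":1},
    {"dx":0.23,"dy":0.01,"dz":-0.55,"rx":0,"ry":-0.01,"rz":0,"gripper":1},
    {"dx":0.26,"dy":0.02,"dz":-0.65,"rx":0,"ry":-0.01,"rz":0,"gripper":1},
    {"dx":0.26,"dy":0.02,"dz":-0.65,"rx":0,"ry":-0.01,"rz":0,"gripper":1},
    {"dx":0.26,"dy":0.02,"dz":-0.65,"rx":0,"ry":-0.01,"rz":0,"gripper":1},
  ],
)

```text
time_s: 9.85
ee_pos: [0.5826, 0.0822, 0.0931]
ee_rot: [-3.043, -0.299, -0.556]
force: [-0.5, -0.7, -2.3]
opening: 0.0595
grasp_force: 25.0
```

```bash
python3 t.py
python3 - <<'E'
from h import *
a=get_image("scene");b=get_image("wrist")
x=cv2.resize(a[110:260,270:470],(400,300),interpolation=3)
y=cv2.resize(b[0:300,100:500],(400,300))
save("k",np.hstack([x,y]))
E
```

```text
u [0.9199 0.1791 0.3488] n [-0.3424 -0.0667  0.9372] rot [ 0.0006  0.0053 -0.0032] [ 0.0011  0.0107 -0.0063] F [-0.4558 -0.6661 -2.2621] t 9.85
now s,y,h 0.06945813379458715 -0.0002619743712970798 0.014006863865637664
0.067 0.05 [0.5679 0.0796 0.1259] [-0.1829 -0.0323  0.4109]
0.067 0.02 [0.5782 0.0816 0.0978] [-0.0545 -0.0073  0.0595]
0.067 0.009 [0.582  0.0823 0.0875] [-0.0075  0.0019 -0.0694]
0.067 0.004 [0.5837 0.0827 0.0828] [ 0.0139  0.0061 -0.1279]
0.061 0.004 [0.5782 0.0816 0.0807] [-0.0551 -0.0074 -0.1541]
```

View pics/k.png

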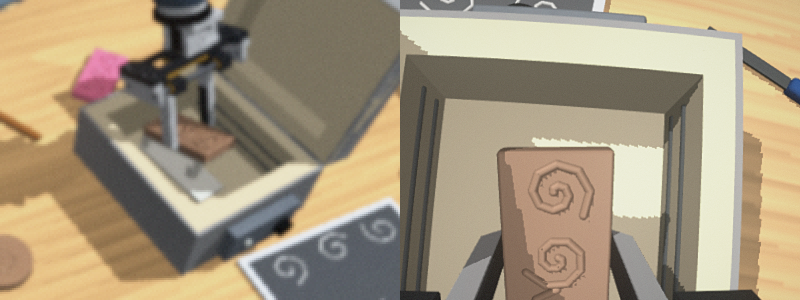

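The plaque is over the spine, square with the chamber and about 10 mm up. I'll lower it gently while watching the force.

Emit:
play_rows(
  newtons=12,
  steps=[
    {"dx":0.01,"dy":0,"dz":-0.03,"rx":0,"ry":0,"rz":0,"gripper":1},
    {"dx":0.02,"dy":0,"dz":-0.05,"rx":0,"ry":0,"rz":0,"gripper":1},
    {"dx":0.02,"dy":0,"dz":-0.06,"rx":0,"ry":0,"rz":0,"gripper":1},
    {"dx":0.02,"dy":0,"dz":-0.06,"rx":0,"ry":0,"rz":0,"gripper":1},
  ],
)

```text
time_s: 10.45
ee_pos: [0.5834, 0.0822, 0.0869]
ee_rot: [-3.043, -0.298, -0.553]
force: [0.2, 0.7, -1.4]
opening: 0.0599
grasp_force: 12.0
```

Emit:
play_rows(
  steps=[
    {"dx":0.01,"dy":0,"dz":-0.01,"rx":0,"ry":0,"rz":0,"gripper":1},
    {"dx":0.01,"dy":0,"dz":-0.02,"rx":0,"ry":0,"rz":0,"gripper":1},
    {"dx":0.01,"dy":0,"dz":-0.03,"rx":0,"ry":0,"rz":0,"gripper":1},
    {"dx":0.01,"dy":0,"dz":-0.03,"rx":0,"ry":0,"rz":0,"gripper":1},
  ],
)

```text
time_s: 10.95
ee_pos: [0.5846, 0.0823, 0.0853]
ee_rot: [-3.043, -0.299, -0.554]
force: [-4.6, -0.7, 4.6]
opening: 0.0598
grasp_force: 12.0
```

```bash
python3 t.py | head -2; python3 -c "
from plant import *;print(get_obs()['moment'])"
```

```text
u [0.9199 0.1791 0.3488] n [-0.3424 -0.0667  0.9372] rot [ 0.0002  0.0041 -0.0033] [ 0.0005  0.0083 -0.0066] F [-4.6372 -0.687   4.5975] t 10.95
now s,y,h 0.06860932844496657 -0.0005743636204195175 0.006060427917320917
[0.17179645 0.6803031  0.16368908]
```

Emit:
play_rows(
  steps=[
    {"dx":0,"dy":0,"dz":0,"rx":0.01,"ry":-0.03,"rz":0,"gripper":1},
    {"dx":0,"dy":0,"dz":0,"rx":0.01,"ry":-0.06,"rz":0,"gripper":1},
    {"dx":0,"dy":0,"dz":0,"rx":0.01,"ry":-0.06,"rz":0,"gripper":1},
  ],
)

```text
time_s: 11.32
ee_pos: [0.5849, 0.0822, 0.0853]
ee_rot: [-3.032, -0.297, -0.603]
force: [-1.3, 0.8, 4.3]
opening: 0.0598
grasp_force: 12.0
```

```bash
cat > m.py <<'E'
import time
from h import *
np.set_printoptions(precision=3,suppress=True)
q=np.load("q.npy");o=get_obs();E=R.from_rotvec(o["ee_rot"]).as_matrix();rel=o["ee_pos"]-q[:3]
ey=np.array([-np.sin(q[3]),np.cos(q[3]),0]);f=o["force"]+np.array([0,0,2.2])
print("F",o["force"],"tool F",E.T@f,"M tool",E.T@o["moment"],"pitch",np.arcsin(E[2,0]),"slide s,y,h",rel@E[:,0],rel@ey,-rel@E[:,2],"|rel|",np.linalg.norm(rel),"t",o["time_s"])
E
python3 m.py
```

```text
F [-1.289  0.782  4.295] tool F [ 1.457 -1.002 -6.429] M tool [ 0.387 -0.209 -0.098] pitch 0.39243348925609844 slide s,y,h 0.06908625742674727 -0.0006672877498149661 0.003455831682619856 |rel| 0.0691785017954944 t 11.325
```

Emit:
play_rows(
  steps=[
    {"dx":0,"dy":0,"dz":0,"rx":-0.01,"ry":0.06,"rz":0,"gripper":1},
    {"dx":0,"dy":0,"dz":0,"rx":-0.02,"ry":0.12,"rz":0,"gripper":1},
    {"dx":0,"dy":0,"dz":0,"rx":-0.02,"ry":0.12,"rz":0,"gripper":1},
  ],
)

```text
time_s: 11.7
ee_pos: [0.5849, 0.082, 0.0851]
ee_rot: [-3.054, -0.3, -0.508]
force: [-3.1, -0.3, 6.0]
opening: 0.0599
grasp_force: 12.0
```

```bash
python3 m.py
```

```text
F [-3.143 -0.278  6.026] tool F [-0.306 -0.334 -8.798] M tool [ 0.2   -0.345 -0.036] pitch 0.32948693539009827 slide s,y,h 0.06865603119006439 -0.0008581862078669896 0.007554816983043517 |rel| 0.06907877927470595 t 11.7
```

Emit:
play_rows(
  steps=[
    {"dx":0,"dy":0,"dz":0,"rx":-0.01,"ry":0.06,"rz":0,"gripper":1},
    {"dx":0,"dy":0,"dz":0,"rx":-0.02,"ry":0.1,"rz":0,"gripper":1},
    {"dx":0,"dy":0,"dz":0,"rx":-0.02,"ry":0.1,"rz":0,"gripper":1},
  ],
)

```text
time_s: 12.08
ee_pos: [0.5847, 0.082, 0.0848]
ee_rot: [-3.071, -0.301, -0.431]
force: [-2.6, -0.6, 4.7]
opening: 0.06
grasp_force: 12.0
```

```bash
python3 m.py
```

```text
F [-2.575 -0.598  4.664] tool F [-0.653  0.091 -7.326] M tool [ 0.044 -0.242  0.022] pitch 0.27853502151208326 slide s,y,h 0.0679155754593527 -0.0008905865865957031 0.01086141682248835 |rel| 0.06878752276248029 t 12.075
```

```bash
cat > e2.py <<'E'
from h import *
import sys
def far(im):
    h=cv2.cvtColor(im,cv2.COLOR_RGB2LAB).astype(float)
    a=cv2.GaussianBlur(im.astype(float),(0,0),1.0);L=a[...,0]-a[...,2]+0*h[...,0]
    col=L[110:200,225:290].mean(1);g=np.diff(col);r=110+np.argsort(-abs(g))[:3]
    row=L[165:180,170:345].mean(0);gg=np.diff(row);l=170+np.argmax(gg[:60]);rr=170+100+np.argmin(gg[100:])
    return r,np.round(g[r-110],1),l,rr
for n in("w3","w4","w5"): print(n,far(cv2.cvtColor(cv2.imread(f"pics/{n}.png"),4)))
im=get_image("wrist");save(sys.argv[1],im);print("now",far(im))
# model: far top edge row as function of plaque pitch in tool
c=camera_info("wrist");T=np.linalg.inv(np.array(c["tool_from_camera"]))
for phi in(-.15,-.1,-.05,0,.05,.1,.15):
    ca,sa=np.cos(phi),np.sin(phi);P=[]
    for y in(-.03,.03):
        x,z=.0585,-.008;zc=-.004  # rotate about pad line z=zc; +phi raises far end
        P.append([x*ca+ (z-zc)*sa, y, zc-x*sa+(z-zc)*ca])
    print(phi,np.round(cv2.projectPoints(np.array(P),cv2.Rodrigues(T[:3,:3])[0],T[:3,3],np.array(c["K"]),np.array(c["distortion"]))[0].reshape(-1,2),1).tolist())
E
python3 e2.py w6
```

```text
w3 (array([150, 149, 151]), array([6.9, 6.1, 5. ]), np.int64(197), np.int64(310))
w4 (array([150, 149, 151]), array([6.9, 6.1, 5.1]), np.int64(197), np.int64(311))
w5 (array([150, 149, 151]), array([7.3, 6.5, 5.4]), np.int64(197), np.int64(312))
now (array([154, 146, 147]), array([5.5, 5.4, 5.3]), np.int64(213), np.int64(315))
-0.15 [[197.1, 144.3], [309.6, 144.3]]
-0.1 [[196.1, 144.8], [310.4, 144.7]]
-0.05 [[195.2, 145.5], [311.3, 145.4]]
0 [[194.2, 146.5], [312.2, 146.4]]
0.05 [[193.2, 147.9], [313.1, 147.8]]
0.1 [[192.1, 149.6], [314.1, 149.5]]
0.15 [[191.1, 151.6], [315.0, 151.5]]
```

Emit:
play_rows(
  steps=[
    {"dx":0,"dy":0,"dz":0,"rx":0.01,"ry":-0.08,"rz":0,"gripper":1},
    {"dx":0,"dy":0,"dz":0,"rx":0.02,"ry":-0.16,"rz":0,"gripper":1},
    {"dx":0,"dy":0,"dz":0,"rx":0.03,"ry":-0.22,"rz":0,"gripper":1},
    {"dx":0,"dy":0,"dz":0,"rx":0.03,"ry":-0.22,"rz":0,"gripper":1},
  ],
)

```text
time_s: 12.62
ee_pos: [0.5838, 0.082, 0.0842]
ee_rot: [-3.038, -0.299, -0.599]
force: [0.1, -1.3, 1.2]
opening: 0.0603
grasp_force: 12.0
```

```bash
python3 m.py
cat >> e2.py <<'E'
print()
for n in("w5","w6",sys.argv[1]):
    im=cv2.imread(f"pics/{n}.png").astype(float)
    for r in(158,185,215): 
        L=cv2.GaussianBlur(im,(0,0),1.0)[r-2:r+3];R_=(L[...,2]-L[...,0]).mean(0);G=L.mean((0,2))
        g=abs(np.diff(R_))+abs(np.diff(G)); pk=[(i,round(g[i],1)) for i in range(175,340) if g[i]>=3.5 and g[i]==g[max(i-3,0):i+4].max()]
        print(n,r,[p for p in pk if p[0]<225 or p[0]>285])
E
python3 e2.py w7 | sed -n '1,4p;12,30p'
```

```text
F [ 0.112 -1.343  1.174] tool F [ 1.136  1.362 -3.171] M tool [-0.123 -0.208 -0.015] pitch 0.38866183501090734 slide s,y,h 0.0676281772601979 -0.0006566247218142227 0.0030676985224207635 |rel| 0.0677050107404052 t 12.625
w3 (array([150, 149, 151]), array([6.9, 6.1, 5. ]), np.int64(197), np.int64(310))
w4 (array([150, 149, 151]), array([6.9, 6.1, 5.1]), np.int64(197), np.int64(311))
w5 (array([150, 149, 151]), array([7.3, 6.5, 5.4]), np.int64(197), np.int64(312))
now (array([150, 149, 145]), array([6.2, 5.5, 5.1]), np.int64(199), np.int64(313))

w5 158 [(196, np.float64(14.0)), (311, np.float64(17.8)), (323, np.float64(22.1))]
w5 185 [(198, np.float64(33.3)), (288, np.float64(12.3)), (292, np.float64(15.6)), (311, np.float64(23.7))]
w5 215 [(199, np.float64(13.3)), (289, np.float64(16.0)), (309, np.float64(19.5))]
w6 158 [(194, np.float64(30.0)), (211, np.float64(19.7)), (316, np.float64(41.7))]
w6 185 [(196, np.float64(31.6)), (221, np.float64(19.9)), (291, np.float64(12.5)), (315, np.float64(43.5))]
w6 215 [(198, np.float64(29.2)), (290, np.float64(23.6)), (313, np.float64(20.6))]
w7 158 [(197, np.float64(25.4)), (214, np.float64(19.7)), (315, np.float64(43.3))]
w7 185 [(198, np.float64(30.7)), (223, np.float64(18.2)), (292, np.float64(13.8)), (314, np.float64(43.4))]
w7 215 [(199, np.float64(28.6)), (286, np.float64(16.8)), (290, np.float64(14.2)), (312, np.float64(32.3)), (321, np.float64(8.9)), (329, np.float64(6.7)), (336, np.float64(8.9))]
```

Emit:
play_rows(
  newtons=18,
  steps=[
    {"dx":-0.01,"dy":0,"dz":-0.005,"rx":0,"ry":0,"rz":0,"gripper":1},
    {"dx":-0.02,"dy":-0.005,"dz":-0.01,"rx":0,"ry":-0.02,"rz":0,"gripper":1},
    {"dx":-0.03,"dy":-0.01,"dz":-0.015,"rx":0,"ry":-0.02,"rz":0,"gripper":1},
    {"dx":-0.03,"dy":-0.01,"dz":-0.015,"rx":0,"ry":-0.02,"rz":0,"gripper":1},
  ],
)

```text
time_s: 13.18
ee_pos: [0.5824, 0.0814, 0.0839]
ee_rot: [-3.035, -0.299, -0.617]
force: [2.4, 2.0, 2.8]
opening: 0.0599
grasp_force: 18.0
```

```bash
python3 m.py
```

```text
F [2.446 2.01  2.775] tool F [ 4.512 -1.455 -3.507] M tool [0.15  0.209 0.092] pitch 0.40029487252845714 slide s,y,h 0.06616256347228923 -0.000991066000829861 0.002635728529053114 |rel| 0.06622948130636439 t 13.175
```

Emit:
play_rows(
  steps=[
    {"dx":-0.01,"dy":0,"dz":-0.005,"rx":0,"ry":0,"rz":0,"gripper":1},
    {"dx":-0.02,"dy":-0.005,"dz":-0.01,"rx":0,"ry":0,"rz":0,"gripper":1},
    {"dx":-0.02,"dy":-0.005,"dz":-0.01,"rx":0,"ry":0,"rz":0,"gripper":1},
    {"dx":-0.02,"dy":-0.005,"dz":-0.01,"rx":0,"ry":0,"rz":0,"gripper":1},
  ],
)

```text
time_s: 13.68
ee_pos: [0.581, 0.0809, 0.0834]
ee_rot: [-3.035, -0.299, -0.618]
force: [1.9, 0.2, 5.3]
opening: 0.0595
grasp_force: 18.0
```

```bash
python3 m.py
```

```text
F [1.94  0.203 5.295] tool F [ 4.712  0.245 -6.142] M tool [0.177 0.504 0.078] pitch 0.40068005867739215 slide s,y,h 0.06455581780016559 -0.0012452323194133731 0.002650797877441928 |rel| 0.0646309476557412 t 13.675
```

Emit:
play_rows(
  steps=[
    {"dx":-0.015,"dy":0,"dz":-0.003,"rx":0,"ry":0,"rz":0,"gripper":1},
    {"dx":-0.025,"dy":-0.003,"dz":-0.006,"rx":0,"ry":0,"rz":0,"gripper":1},
    {"dx":-0.025,"dy":-0.003,"dz":-0.006,"rx":0,"ry":0,"rz":0,"gripper":1},
  ],
)

```text
time_s: 14.05
ee_pos: [0.5792, 0.0806, 0.0829]
ee_rot: [-3.035, -0.299, -0.619]
force: [5.1, 0.9, 5.7]
opening: 0.0596
grasp_force: 18.0
```

```bash
python3 m.py
```

```text
F [5.051 0.943 5.658] tool F [ 7.799  0.125 -5.226] M tool [-0.001  0.908  0.106] pitch 0.4012985506699424 slide s,y,h 0.06270353271048382 -0.001195856256841793 0.00294319010640718 |rel| 0.06279223631029883 t 14.05
```

Emit:
play_rows(
  steps=[
    {"dx":-0.01,"dy":0,"dz":-0.003,"rx":0,"ry":0,"rz":0,"gripper":1},
    {"dx":-0.018,"dy":-0.003,"dz":-0.005,"rx":0,"ry":0,"rz":0,"gripper":1},
    {"dx":-0.018,"dy":-0.003,"dz":-0.005,"rx":0,"ry":0,"rz":0,"gripper":1},
  ],
)

```text
time_s: 14.42
ee_pos: [0.5789, 0.0804, 0.0833]
ee_rot: [-3.034, -0.298, -0.623]
force: [8.8, 2.8, 4.1]
opening: 0.0599
grasp_force: 18.0
```

```bash
python3 m.py
```

```text
F [8.8   2.773 4.056] tool F [10.894 -0.969 -2.154] M tool [0.166 1.527 0.131] pitch 0.4042241239345139 slide s,y,h 0.06257533144355648 -0.001307079794879049 0.0032574232645353057 |rel| 0.06268146666443057 t 14.425
```

The plaque has met the ledge: 11 N along the slope and no more sliding. I'll ease off along the slope and press lightly square to it with a softer grip, so the plaque beds flat.

Emit:
play_rows(
  newtons=8,
  steps=[
    {"dx":0.01,"dy":0.002,"dz":-0.005,"rx":0,"ry":0,"rz":0,"gripper":1},
    {"dx":0.015,"dy":0.002,"dz":-0.015,"rx":0,"ry":0,"rz":0,"gripper":1},
    {"dx":0.015,"dy":0.002,"dz":-0.015,"rx":0,"ry":0,"rz":0,"gripper":1},
    {"dx":0.015,"dy":0.002,"dz":-0.015,"rx":0,"ry":0,"rz":0,"gripper":1},
    {"dx":0.015,"dy":0.002,"dz":-0.015,"rx":0,"ry":0,"rz":0,"gripper":1},
  ],
)

```text
time_s: 15.05
ee_pos: [0.5788, 0.0803, 0.0817]
ee_rot: [-3.036, -0.3, -0.618]
force: [0.1, -0.5, 9.1]
opening: 0.0597
grasp_force: 8.0
```

```bash
python3 m.py; python3 e2.py w8 | sed -n '4p;19,30p'
python3 - <<'E'
from h import *
for c in("scene","wrist"): get_image(c); print(c,[(np.round(r["at"],1).tolist(),round(r["conf"],2)) for r in tip_of(c,"plaque_center")][:3])
E
```

```text
F [ 0.102 -0.512  9.109] tool F [  4.409   0.633 -10.408] M tool [-0.13   0.464  0.049] pitch 0.4006159717452226 slide s,y,h 0.06180537448666966 -0.0013649287175647676 0.00197111027777681 |rel| 0.06186216811428607 t 15.05
now (array([147, 148, 146]), array([6.6, 5.5, 5.3]), np.int64(222), np.int64(314))
w8 158 [(197, np.float64(28.8)), (215, np.float64(17.4)), (315, np.float64(43.5))]
w8 185 [(198, np.float64(28.3)), (223, np.float64(17.0)), (286, np.float64(11.2)), (290, np.float64(10.6)), (294, np.float64(13.5)), (314, np.float64(43.1))]
w8 215 [(199, np.float64(27.1)), (290, np.float64(15.1)), (313, np.float64(20.5)), (318, np.float64(5.0)), (322, np.float64(6.3)), (326, np.float64(5.6)), (332, np.float64(8.3)), (337, np.float64(5.2))]
scene [([320.6, 151.8], 0.59), ([365.0, 176.9], 0.58)]
wrist [([253.9, 253.3], 0.84)]
```

Emit:
play_rows(
  steps=[
    {"dx":-0.003,"dy":0,"dz":0.01,"rx":0,"ry":0,"rz":0,"gripper":1},
    {"dx":-0.003,"dy":0,"dz":0.01,"rx":0,"ry":0,"rz":0,"gripper":1},
  ],
)

```text
time_s: 15.55
ee_pos: [0.5787, 0.0803, 0.0818]
ee_rot: [-3.036, -0.299, -0.619]
force: [6.5, -0.3, 2.1]
opening: 0.06
grasp_force: 8.0
```

```bash
python3 m.py
```

```text
F [ 6.468 -0.262  2.089] tool F [ 7.464  1.55  -1.476] M tool [-0.199  1.132 -0.027] pitch 0.4013027555055474 slide s,y,h 0.06175357196828674 -0.0013719816288107443 0.0021112824903646715 |rel| 0.0618146171328124 t 15.55
```

Emit:
play_rows(
  newtons=3,
  steps=[
    {"dx":0,"dy":0,"dz":0,"rx":0,"ry":0,"rz":0,"gripper":1},
    {"dx":0,"dy":0,"dz":0,"rx":0,"ry":0,"rz":0,"gripper":1},
    {"dx":0,"dy":0,"dz":0,"rx":0,"ry":0,"rz":0,"gripper":-0.35},
    {"dx":0,"dy":0,"dz":0,"rx":0,"ry":0,"rz":0,"gripper":-0.6},
    {"dx":0,"dy":0,"dz":0,"rx":0,"ry":0,"rz":0,"gripper":-0.8},
    {"dx":0,"dy":0,"dz":0,"rx":0,"ry":0,"rz":0,"gripper":-0.8},
  ],
)

```text
time_s: 16.3
ee_pos: [0.5774, 0.0808, 0.0809]
ee_rot: [-3.035, -0.3, -0.614]
force: [0.2, -0.0, 0.0]
opening: 0.0843
grasp_force: 0.0
```

```bash
python3 m.py;  python3 e2.py w9 | sed -n '4p;19,30p'
```

```text
F [ 0.216 -0.01   0.038] tool F [ 1.061  0.07  -1.981] M tool [ 0.015 -0.148 -0.05 ] pitch 0.3980475233209454 slide s,y,h 0.060294177868754587 -0.0006454714387268759 0.0019488880579924747 |rel| 0.06033405265147558 t 16.3
now (array([144, 145, 143]), array([6.7, 5.6, 5.5]), np.int64(223), np.int64(315))
w9 158 [(198, np.float64(26.7)), (216, np.float64(7.5)), (221, np.float64(8.9)), (317, np.float64(41.9))]
w9 185 [(199, np.float64(26.8)), (297, np.float64(17.0)), (315, np.float64(41.7))]
w9 215 [(200, np.float64(25.3)), (289, np.float64(6.3)), (314, np.float64(19.1))]
```

Emit:
play_rows(
  steps=[
    {"dx":-0.1,"dy":-0.02,"dz":0.24,"rx":0,"ry":0,"rz":0,"gripper":-0.8},
    {"dx":-0.25,"dy":-0.05,"dz":0.6,"rx":0,"ry":0,"rz":0,"gripper":-0.8},
    {"dx":-0.4,"dy":-0.08,"dz":1,"rx":0,"ry":0,"rz":0,"gripper":-0.8},
  ],
)

```text
time_s: 16.73
ee_pos: [0.545, 0.0743, 0.1617]
ee_rot: [-3.036, -0.299, -0.613]
force: [0.1, 0.1, -0.2]
opening: 0.0843
grasp_force: 0.0
```

Emit:
play_rows(
  steps=[
    {"dx":-0.3,"dy":-0.1,"dz":0.5,"rx":0,"ry":0.2,"rz":0,"gripper":-0.8},
    {"dx":-0.6,"dy":-0.2,"dz":1,"rx":0,"ry":0.5,"rz":0,"gripper":-0.8},
    {"dx":-0.6,"dy":-0.2,"dz":1,"rx":0,"ry":0.8,"rz":0,"gripper":0},
    {"dx":-0.6,"dy":-0.2,"dz":1,"rx":0,"ry":0.8,"rz":0,"gripper":1},
  ],
)

```text
time_s: 17.23
ee_pos: [0.499, 0.058, 0.2413]
ee_rot: [-3.061, -0.281, -0.001]
force: [0.5, -0.6, -0.4]
opening: 0.0679
grasp_force: 0.0
```

```bash
cat > v.py <<'E'
from h import *
o=get_obs();C=cam("wrist",o);im=get_image("wrist");print(o["ee_pos"])
for t in("plaque_center","setter_pivot","lid_hinge"): print(t,[(np.round(r["at"],1).tolist(),round(r["conf"],2)) for r in tip_of("wrist",t)][:3])
q=np.load("q.npy")
ex=np.array([np.cos(q[3]),np.sin(q[3]),0]);ey=np.array([-ex[1],ex[0],0])
for th in(.33,.4,.46):
    u=np.cos(th)*ex+np.array([0,0,np.sin(th)]);n=np.cross(u,ey)
    P=[q[:3]+.06*u+.008*n]+[q[:3]+s*u+w*ey+.016*n for s in(0,.12) for w in(.03,-.03)]
    print(th,proj(C,P).round(1).tolist())
sc=get_image("scene");sc=cv2.resize(sc[80:280,250:470],(440,400),interpolation=3)
save("fin",np.hstack([sc,cv2.resize(im,(533,400))[:,:350]]))
E
python3 v.py
```

```text
[0.49904818 0.05803893 0.2412638 ]
plaque_center [([229.4, 268.4], 0.73), ([258.1, 105.4], 0.71)]
setter_pivot []
lid_hinge [([126.7, 78.8], 0.77)]
0.33 [[256.7, 101.3], [229.6, 159.4], [286.7, 159.5], [219.6, 38.2], [289.0, 36.7]]
0.4 [[256.5, 103.4], [229.7, 160.3], [286.6, 160.4], [218.3, 41.7], [289.1, 40.1]]
0.46 [[256.3, 105.5], [229.8, 161.1], [286.6, 161.2], [217.1, 45.3], [289.3, 43.8]]
```

View pics/fin.png

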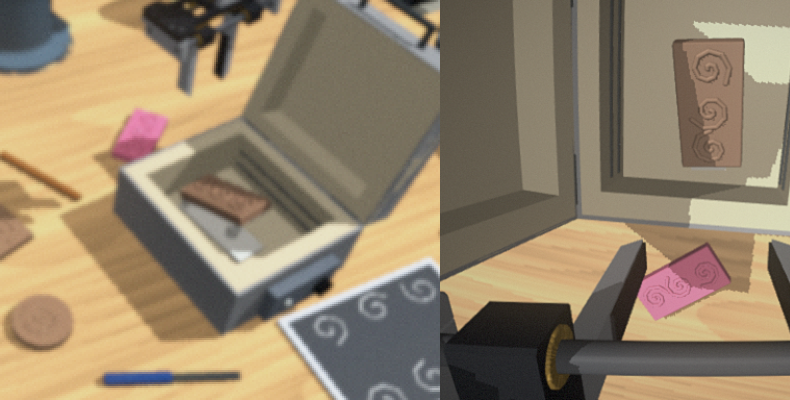

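The final views show the plaque lying squarely on the spine, its lower end at the ledge (wrist px about (233–290,160)) and its upper end near (225–292,38). The lid comes next, so I'll go up and over it.

Emit:
play_rows(
  newtons=30,
  steps=[
    {"dx":0.1,"dy":0,"dz":0.6,"rx":0,"ry":0,"rz":0,"gripper":1},
    {"dx":0.2,"dy":0,"dz":1,"rx":0,"ry":0,"rz":0,"gripper":1},
  ],
)

```text
time_s: 17.73
ee_pos: [0.5136, 0.0584, 0.323]
ee_rot: [-3.061, -0.281, -0.003]
force: [0.8, -0.1, 1.0]
opening: 0.0282
grasp_force: 0.0
```

Emit:
play_rows(
  steps=[
    {"dx":0,"dy":0,"dz":0.6,"rx":0,"ry":0,"rz":0,"gripper":1},
    {"dx":0,"dy":0,"dz":1,"rx":0,"ry":0,"rz":0,"gripper":1},
  ],
)

```text
time_s: 17.98
ee_pos: [0.5136, 0.0584, 0.4036]
ee_rot: [-3.062, -0.281, -0.004]
force: [1.2, 0.5, 0.5]
opening: 0.0083
grasp_force: 0.0
```

Emit:
play_rows(
  steps=[
    {"dx":0,"dy":0,"dz":0.6,"rx":0,"ry":0,"rz":0,"gripper":1},
    {"dx":0,"dy":0.2,"dz":1,"rx":0,"ry":0,"rz":0,"gripper":1},
    {"dx":0,"dy":0.6,"dz":1,"rx":0,"ry":0,"rz":0,"gripper":1},
    {"dx":0,"dy":1,"dz":1,"rx":0,"ry":0,"rz":0,"gripper":1},
    {"dx":0,"dy":1,"dz":1,"rx":0,"ry":0,"rz":0,"gripper":1},
  ],
)

```text
time_s: 18.6
ee_pos: [0.513, 0.1396, 0.4812]
ee_rot: [-3.061, -0.286, -0.0]
force: [1.1, 0.6, -0.2]
opening: 0.0006
grasp_force: 0.0
```

```bash
cat > l.py <<'E'
from h import *
np.set_printoptions(precision=3,suppress=True)
H=np.array([.5704,.2041,.1]);y=.17;ex=np.array([np.cos(y),np.sin(y),0]);ey=np.array([-ex[1],ex[0],0])
o=get_obs();p=o["ee_pos"];r=p-H;E=R.from_rotvec(o["ee_rot"]).as_matrix()
print("pos",p,"kiln x,y,z",r@ex,r@ey,r[2],"tool z in k",E[:,2]@ex,E[:,2]@ey,E[2,2],"F k",o["force"]@ex,o["force"]@ey,o["force"][2],"t",o["time_s"],"j",o["joints"],"open",o["opening"])
t=.055;rr=np.hypot(r@ey,r[2]);th=np.arctan2(r[2],-(r@ey));R0=np.sqrt(max(rr**2-t*t,0));print("if on face: theta",th-np.arctan2(t,R0),"r",R0)
E
python3 l.py
```

```text
pos [0.513 0.14  0.481] kiln x,y,z -0.06743563571496437 -0.05384832384939713 0.3811960356278573 tool z in k 0.005458915494757938 0.06750215635108547 -0.9977041942026577 F k 1.1621042366905578 0.36094076277311593 -0.21757216644698768 t 18.6 j [ 0.016 -0.123  1.455  0.07   1.814  1.417] open 0.0006026829919074986
if on face: theta 1.2871085063930867 r 0.38103157291723766
```

Emit:
play_rows(
  steps=[
    {"dx":0.1,"dy":0.5,"dz":0,"rx":-0.3,"ry":-0.05,"rz":0,"gripper":1},
    {"dx":0.2,"dy":1,"dz":0,"rx":-0.6,"ry":-0.1,"rz":0,"gripper":1},
    {"dx":0.2,"dy":1,"dz":0,"rx":-0.8,"ry":-0.15,"rz":0,"gripper":1},
  ],
)

```text
time_s: 18.98
ee_pos: [0.5297, 0.2198, 0.4804]
ee_rot: [2.787, 0.262, 0.054]
force: [-0.6, 0.2, -0.2]
opening: 0.0008
grasp_force: 0.0
```

Emit:
play_rows(
  steps=[
    {"dx":0.1,"dy":0.5,"dz":0,"rx":-0.3,"ry":-0.05,"rz":0,"gripper":1},
    {"dx":0.1,"dy":1,"dz":0,"rx":-0.6,"ry":-0.1,"rz":0,"gripper":1},
    {"dx":0.1,"dy":1,"dz":0,"rx":-0.8,"ry":-0.15,"rz":0,"gripper":1},
  ],
)

```text
time_s: 19.35
ee_pos: [0.5377, 0.3001, 0.4792]
ee_rot: [2.382, 0.227, 0.094]
force: [0.8, -0.3, -0.2]
opening: 0.0008
grasp_force: 0.0
```

Emit:
play_rows(
  steps=[
    {"dx":0.1,"dy":0.5,"dz":0,"rx":0,"ry":0,"rz":0,"gripper":1},
    {"dx":0.1,"dy":1,"dz":0,"rx":0,"ry":0,"rz":0,"gripper":1},
    {"dx":0.1,"dy":1,"dz":0,"rx":0,"ry":0,"rz":0,"gripper":1},
  ],
)

```text
time_s: 19.73
ee_pos: [0.5461, 0.3792, 0.4795]
ee_rot: [2.385, 0.226, 0.093]
force: [0.1, -0.3, -0.3]
opening: 0.0006
grasp_force: 0.0
```

```bash
python3 l.py
python3 - <<'E'
from h import *
for c in("scene","top"):
    get_image(c);print(c,[(np.round(r["at"],1).tolist(),round(r["conf"],2)) for r in spot_in(c,"lid")][:2])
E
```

```text
pos [0.546 0.379 0.479] kiln x,y,z 0.005667799373569565 0.17672972579461518 0.37945490903853474 tool z in k 0.01608155175833227 -0.6797666087540417 -0.733252167617713 F k 0.0037017186873590374 -0.28714007585387397 -0.3113943139077074 t 19.725 j [ 0.69   0.447  0.951 -0.731  2.032  1.832] open 0.0006118824855188889
if on face: theta 1.8748936279893371 r 0.4149631597779284
scene [([425.7, 127.7], 0.92)]
top [([109.7, 168.3], 0.95), ([301.3, 257.8], 0.39)]
```

Emit:
play_rows(
  steps=[
    {"dx":-0.05,"dy":0.2,"dz":-0.5,"rx":0,"ry":0,"rz":0,"gripper":1},
    {"dx":-0.05,"dy":0.2,"dz":-1,"rx":0,"ry":0,"rz":0,"gripper":1},
    {"dx":-0.05,"dy":0.2,"dz":-1,"rx":0,"ry":0,"rz":0,"gripper":1},
  ],
)

```text
time_s: 20.3
ee_pos: [0.5413, 0.3925, 0.3981]
ee_rot: [2.383, 0.224, 0.088]
force: [0.5, -0.5, -0.3]
opening: 0.0007
grasp_force: 0.0
```

Emit:
play_rows(
  steps=[
    {"dx":0,"dy":0,"dz":-0.5,"rx":0,"ry":0,"rz":0,"gripper":1},
    {"dx":0,"dy":0,"dz":-1,"rx":0,"ry":0,"rz":0,"gripper":1},
    {"dx":0,"dy":0,"dz":-1,"rx":0,"ry":0,"rz":0,"gripper":1},
  ],
)

```text
time_s: 20.68
ee_pos: [0.5416, 0.393, 0.3203]
ee_rot: [2.384, 0.223, 0.091]
force: [0.1, 0.3, -0.5]
opening: 0.0005
grasp_force: 0.0
```

```bash
python3 l.py
```

```text
pos [0.542 0.393 0.32 ] kiln x,y,z 0.0035822077559640765 0.19104533183756567 0.2203025116013758 tool z in k 0.013727298517651226 -0.6806440401412123 -0.7324856666827381 F k 0.15648763914876115 0.2522775009100706 -0.5495072654806633 t 20.675 j [ 0.707  0.498  1.162 -0.662  1.844  2.028] open 0.0004629219627624572
if on face: theta 2.0954388121208116 r 0.2863677974821888
```

Emit:
play_rows(
  steps=[
    {"dx":0,"dy":0,"dz":-0.5,"rx":0,"ry":0,"rz":0,"gripper":1},
    {"dx":0.05,"dy":-0.3,"dz":-0.5,"rx":0,"ry":0,"rz":0,"gripper":1},
    {"dx":0.1,"dy":-0.6,"dz":-0.5,"rx":0,"ry":0,"rz":0,"gripper":1},
    {"dx":0.13,"dy":-0.8,"dz":-0.5,"rx":0,"ry":0,"rz":0,"gripper":1},
    {"dx":0.16,"dy":-0.94,"dz":-0.5,"rx":0,"ry":0,"rz":0,"gripper":1},
    {"dx":0.16,"dy":-0.94,"dz":-0.5,"rx":0,"ry":0,"rz":0,"gripper":1},
  ],
)

```text
time_s: 21.42
ee_pos: [0.5551, 0.3186, 0.2825]
ee_rot: [2.387, 0.221, 0.097]
force: [0.2, 0.3, 0.0]
opening: 0.0006
grasp_force: 0.0
```

Emit:
play_rows(
  steps=[
    {"dx":0.02,"dy":-0.12,"dz":0,"rx":0,"ry":0,"rz":0,"gripper":1},
    {"dx":0.04,"dy":-0.24,"dz":0,"rx":0,"ry":0,"rz":0,"gripper":1},
    {"dx":0.06,"dy":-0.36,"dz":0.02,"rx":0,"ry":0,"rz":0,"gripper":1},
    {"dx":0.08,"dy":-0.48,"dz":0.04,"rx":0,"ry":0,"rz":0,"gripper":1},
    {"dx":0.08,"dy":-0.48,"dz":0.04,"rx":0,"ry":0,"rz":0,"gripper":1},
  ],
)

```text
time_s: 22.05
ee_pos: [0.5614, 0.2824, 0.2866]
ee_rot: [2.39, 0.223, 0.101]
force: [-0.8, 6.0, 4.7]
opening: 0.0007
grasp_force: 3.1
```

```bash
python3 l.py
```

```text
pos [0.561 0.282 0.287] kiln x,y,z 0.004355692699431509 0.07874529738736957 0.18660257250934612 tool z in k 0.021108385161184948 -0.6767009766695403 -0.7359553140309385 F k 0.20571978460518625 6.063533613597585 4.722675758061234 t 22.05 j [ 0.569  0.359  1.404 -0.688  1.669  1.987] open 0.0007389865592460567
if on face: theta 1.6951103622322425 r 0.1949265039129647
```

Emit:
play_rows(
  steps=[
    {"dx":0.04,"dy":-0.23,"dz":0.09,"rx":0.1,"ry":0.02,"rz":0,"gripper":1},
    {"dx":0.08,"dy":-0.47,"dz":0.15,"rx":0.2,"ry":0.03,"rz":0,"gripper":1},
    {"dx":0.12,"dy":-0.72,"dz":0.19,"rx":0.3,"ry":0.05,"rz":0,"gripper":1},
    {"dx":0.165,"dy":-0.97,"dz":0.19,"rx":0.4,"ry":0.07,"rz":0,"gripper":1},
  ],
)

```text
time_s: 22.55
ee_pos: [0.5726, 0.2048, 0.2994]
ee_rot: [2.595, 0.242, 0.076]
force: [-5.9, 6.1, 0.0]
opening: 0.0004
grasp_force: 3.7
```

```bash
python3 l.py
```

```text
pos [0.573 0.205 0.299] kiln x,y,z 0.0022605694943592628 0.00027156888078557325 0.19936742394096016 tool z in k 0.014461365469509269 -0.5118795036997047 -0.8589355287801884 F k -4.827161831889859 6.99437826362973 0.02341809695136632 t 22.55 j [ 0.39   0.194  1.518 -0.527  1.547  1.82 ] open 0.0004049462601427994
if on face: theta 1.2926613817357304 r 0.1916310086559885
```

Emit:
play_rows(
  steps=[
    {"dx":0.04,"dy":-0.25,"dz":0,"rx":0.12,"ry":0.02,"rz":0,"gripper":1},
    {"dx":0.08,"dy":-0.49,"dz":-0.04,"rx":0.24,"ry":0.04,"rz":0,"gripper":1},
    {"dx":0.12,"dy":-0.74,"dz":-0.11,"rx":0.36,"ry":0.06,"rz":0,"gripper":1},
    {"dx":0.165,"dy":-0.97,"dz":-0.2,"rx":0.48,"ry":0.08,"rz":0,"gripper":1},
  ],
)

```text
time_s: 23.05
ee_pos: [0.5864, 0.1265, 0.2838]
ee_rot: [2.836, 0.26, 0.057]
force: [-3.9, 4.6, 2.3]
opening: 0.0006
grasp_force: 2.5
```

```bash
python3 l.py
```

```text
pos [0.586 0.126 0.284] kiln x,y,z 0.002653316925751329 -0.07919526146221764 0.18382824035234138 tool z in k 0.01610244360648131 -0.29091205641109874 -0.9566142831593966 F k -3.042644563668749 5.161585177371881 2.3261848442203705 t 23.05 j [ 0.16   0.092  1.61  -0.298  1.427  1.59 ] open 0.0005747175175730113
if on face: theta 0.8856552462537777 r 0.19245703777494655
```

Emit:
play_rows(
  steps=[
    {"dx":0.035,"dy":-0.2,"dz":-0.1,"rx":0.1,"ry":0.02,"rz":0,"gripper":1},
    {"dx":0.07,"dy":-0.4,"dz":-0.22,"rx":0.2,"ry":0.03,"rz":0,"gripper":1},
    {"dx":0.1,"dy":-0.6,"dz":-0.38,"rx":0.3,"ry":0.05,"rz":0,"gripper":1},
    {"dx":0.13,"dy":-0.78,"dz":-0.54,"rx":0.4,"ry":0.07,"rz":0,"gripper":1},
  ],
)

```text
time_s: 23.55
ee_pos: [0.5974, 0.0635, 0.2407]
ee_rot: [3.037, 0.275, 0.036]
force: [-2.2, 3.3, 2.6]
opening: 0.0003
grasp_force: 1.7
```

```bash
python3 l.py
```

```text
pos [0.597 0.064 0.241] kiln x,y,z 0.0028413458217820264 -0.14312816388099317 0.14069529242683515 tool z in k 0.016202257803816598 -0.09367390633416008 -0.9954710875330121 F k -1.5916947244854796 3.6002622778442204 2.642380921932864 t 23.55 j [-0.041  0.091  1.669 -0.091  1.347  1.368] open 0.00026005340488898237
if on face: theta 0.4992355839834551 r 0.19301771060453776
```

Emit:
play_rows(
  steps=[
    {"dx":0.01,"dy":-0.08,"dz":-0.09,"rx":0.03,"ry":0,"rz":0,"gripper":1},
    {"dx":0.03,"dy":-0.16,"dz":-0.19,"rx":0.06,"ry":0.01,"rz":0,"gripper":1},
    {"dx":0.04,"dy":-0.24,"dz":-0.29,"rx":0.09,"ry":0.02,"rz":0,"gripper":1},
    {"dx":0.05,"dy":-0.31,"dz":-0.39,"rx":0.12,"ry":0.02,"rz":0,"gripper":1},
    {"dx":0.06,"dy":-0.38,"dz":-0.5,"rx":0.15,"ry":0.03,"rz":0,"gripper":1},
    {"dx":0.07,"dy":-0.43,"dz":-0.61,"rx":0.18,"ry":0.03,"rz":0,"gripper":1},
  ],
)

```text
time_s: 24.3
ee_pos: [0.6035, 0.0281, 0.1911]
ee_rot: [3.125, 0.281, 0.027]
force: [-1.9, -0.5, 3.6]
opening: 0.0004
grasp_force: 1.5
```

```bash
python3 l.py
```

```text
pos [0.604 0.028 0.191] kiln x,y,z 0.0028625772371552415 -0.17905997449110528 0.0910997465566264 tool z in k 0.01691577495530809 -0.005498413721529399 -0.9998417994884031 F k -1.9779678258899764 -0.1674745477576915 3.6436912292147197 t 24.3 j [-0.141  0.141  1.704 -0.     1.278  1.251] open 0.0003891373841149738
if on face: theta 0.19333066590007508 r 0.19322690880784912
```

Emit:
play_rows(
  steps=[
    {"dx":0.01,"dy":-0.04,"dz":-0.08,"rx":0,"ry":0,"rz":0,"gripper":1},
    {"dx":0.01,"dy":-0.08,"dz":-0.16,"rx":0,"ry":0,"rz":0,"gripper":1},
    {"dx":0.02,"dy":-0.11,"dz":-0.24,"rx":0,"ry":0,"rz":0,"gripper":1},
    {"dx":0.02,"dy":-0.14,"dz":-0.32,"rx":0,"ry":0,"rz":0,"gripper":1},
    {"dx":0.03,"dy":-0.16,"dz":-0.38,"rx":0,"ry":0,"rz":0,"gripper":1},
    {"dx":0.03,"dy":-0.17,"dz":-0.43,"rx":0,"ry":0,"rz":0,"gripper":1},
    {"dx":0.03,"dy":-0.17,"dz":-0.44,"rx":0,"ry":0,"rz":0,"gripper":1},
  ],
)

```text
time_s: 25.18
ee_pos: [0.606, 0.0145, 0.1565]
ee_rot: [3.123, 0.281, 0.028]
force: [-1.1, -1.2, 2.6]
opening: 0.0003
grasp_force: 1.5
```

```bash
python3 l.py
```

```text
pos [0.606 0.014 0.156] kiln x,y,z 0.0030188855714623625 -0.19289225502611157 0.056492119224481024 tool z in k 0.01725324440239875 -0.0069433413232062 -0.9998270428273383 F k -1.3027413829372168 -1.0160171282066108 2.5970605546600147 t 25.175 j [-0.162  0.18   1.726 -0.001  1.216  1.229] open 0.00029770638945845123
if on face: theta 0.007726840349811581 r 0.19332299807196102
```

Nearly shut. I'll press a little further until I feel the stop.

Emit:
play_rows(
  steps=[
    {"dx":0,"dy":0,"dz":-0.01,"rx":0,"ry":0,"rz":0,"gripper":1},
    {"dx":0,"dy":0,"dz":-0.03,"rx":0,"ry":0,"rz":0,"gripper":1},
    {"dx":0,"dy":0,"dz":-0.05,"rx":0,"ry":0,"rz":0,"gripper":1},
    {"dx":0,"dy":0,"dz":-0.05,"rx":0,"ry":0,"rz":0,"gripper":1},
  ],
)

```text
time_s: 25.68
ee_pos: [0.6065, 0.0147, 0.1552]
ee_rot: [3.123, 0.281, 0.029]
force: [-6.0, -1.4, 13.8]
opening: 0.0004
grasp_force: 6.4
```

```bash
python3 l.py
```

```text
pos [0.606 0.015 0.155] kiln x,y,z 0.0035013248073101147 -0.1927706584589678 0.0551897346716487 tool z in k 0.018181955362055184 -0.007073628279629531 -0.9998096720287187 F k -6.1254281886667075 -0.32961180304816207 13.7645678742698 t 25.675 j [-0.162  0.182  1.727 -0.001  1.213  1.229] open 0.00042525277476847614
if on face: theta 0.0009841123062685475 r 0.1928248780003011
```

The stop is felt at 14 N with the face at z = 0.155, so the lid is shut. I'll retreat.

Emit:
play_rows(
  steps=[
    {"dx":0,"dy":0,"dz":0.1,"rx":0,"ry":0,"rz":0,"gripper":1},
    {"dx":0,"dy":0,"dz":0.5,"rx":0,"ry":0,"rz":0,"gripper":1},
    {"dx":0,"dy":0,"dz":1,"rx":0,"ry":0,"rz":0,"gripper":1},
    {"dx":0,"dy":0,"dz":1,"rx":0,"ry":0,"rz":0,"gripper":1},
    {"dx":0,"dy":0,"dz":1,"rx":0,"ry":0,"rz":0,"gripper":1},
    {"dx":0,"dy":0,"dz":1,"rx":0,"ry":0,"rz":0,"gripper":1},
  ],
)

```text
time_s: 26.42
ee_pos: [0.6048, 0.0153, 0.2304]
ee_rot: [3.126, 0.281, 0.022]
force: [0.1, -0.2, -0.5]
opening: 0.0006
grasp_force: 0.0
```

```bash
python3 -c "
from plant import *
o=get_obs();print(o['force'],o['dq']);print(job_done())"
```

```text
[ 0.05538612 -0.1876325  -0.53903454] [-2.33022874e-05 -8.74710804e-04 -4.65529167e-03 -3.11321687e-03
  1.89280674e-03  5.72332704e-04]
the job is handed in; nothing more can be done
None
```

The plaque is on the setter's spine against the ledge, the lid was pushed down gently to its stop, and the job was handed in at about 26 s of the 72 s; the hand-in returned no verdict, so I can't confirm it passed.

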